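# Press a bearing home with one turn of the flywheel

## Robot

A 7-joint arm with a two-finger parallel gripper is mounted at the origin on a cart in front of the work surface, level with it; the furniture and walls round the work are solid. World frame = base frame: x ahead of the robot, y to its left, z up, the work surface at z = 0. Lengths are in m, angles in rad, forces in N, time in s.
With the tool pointing down it reaches from about 0.4 to 0.85 m from the base axis. Payload 4.4 kg.
Tool frame: the origin (TCP) lies at the very end of the fingers, on their centre line; the grasp point (between the pads) lies 19 mm behind it; z points along the fingers, y is the line along which they close (so a half turn about z gives the same grasp; the last joint's range is limited). The gripper opens to 94 mm and grips with 3 to 60 N. Pads are 16 mm wide; open, the fingers measure 119 mm over their backs; the gripper's body (75 mm by 177 mm) begins 78 mm behind the grasp point.
Start: joints at [-1.414, 0.628, 0.038, 1.517, -0.027, 0.996, -0.02], TCP at [0.144, 0.634, 0.205] pointing down, gripper open.
Joint ranges: [-3.06, 3.06], [-0.37, 2.12], [-1.25, 1.32], [0.18, 2.47], [-1.1, 4.24], [0.23, 1.98], [-2.94, 2.94]. Speed limits (rad/s): [2.57, 2.57, 3.14, 3.14, 3.14, 3.14, 3.14].

## Interface

Orientations are given as a unit quaternion [x, y, z, w].
In Python, from station import ctrl gives the robot as it stands.
- The arm moves only by the tool apply_moves, never from a script. Its argument "rows" is a list of rows, each a list of 7 numbers: the shift along the tool's x, y, z in mm, then the turn, a rotation vector about the tool's x, y, z in rad, then the finger opening in mm, from 0 to 94. A call has 1 to 8 rows; each row is the pose to reach, as a shift and turn from the pose commanded when the call began, along the tool's axes at that moment; what a row does not reach only later rows make up. A row lasts 1/12 s, in which the tool goes at most 41.7 mm and 7.16 degrees, less where a joint would pass 70% of its speed; a pose out of reach is approached as far as the arm can. A call with a gripper value outside its range is refused whole. The fingers move at their own pace and stop on an object; the grip force is fixed at half the most. Time passes only in rows, so rows that repeat a pose let the fingers close. It gives the time, the measured TCP pose, the force, the opening and the grip force at its end, in the units of the state.
- ctrl.get_obs(): the state, without advancing time (a new reading comes with each control period).
- ctrl.grab_frame(name): name is "scene" or "side" or "wrist"; returns the picture (420x560x3 uint8, red, green, blue); there is no depth.
- ctrl.get_calibration(name): a dict with "K" (3x3 intrinsics, pixels), "rvec" (rotation vector, rad) and "tvec" (3), from world to camera coordinates, as OpenCV has them. Camera axes: x right, y down, z forward; pixel columns grow to the right and rows downward; lengths in m; the calibration is good to about 2 mm. A picture is of the moment at which its call begins: read the wrist's pose just before it. get_calibration takes no time and is no camera call; for the wrist camera it gives the pose at the moment of the call.
- ctrl.job_done(): hands the job in; it is judged then, once.
The state is a dict: "time_s": time; "joint_pos": joint angles; "joint_velocities": joint speeds; "effort": joint torques, N m; "position": TCP position; "tool_rot": TCP orientation; "force": force on the tool from outside, world axes, zero at the start; "wrist_torque": the same for the moment, N m; "width": finger opening in m; "finger_force": force on a finger pad.
Only numpy, scipy, OpenCV 4.12 (cv2) and the standard library are available. Lean on these libraries where they do the work, as an engineer would, in place of code of your own. Each camera call takes 0.05 s, during which the arm holds its last target. There are 200 camera calls.

## Task

The flywheel press has been left part way through its return, with the ram still standing in the way of the nest. Turn the flywheel on, anticlockwise seen from above, until you feel its spring index drop in and the ram is right back; stand the bearing housing upright and right down in the nest with its bearing towards the ram; then turn the flywheel on the same way through exactly one revolution, slowly and steadily so that the bearing is squeezed in and not hammered, and stop where the index drops in again. Leave the wheel resting in its index with the bearing pressed home and the housing still in the nest, and do not knock the vee block, brass gear or spanner lying near.

Things in the scene. Friction and masses are not known exactly. Their poses are not given: they have to be found in the camera images.
- press: Hand flywheel press, grey bed 120 x 310 x 18 mm, fixed on the bench. Origin on the bench top under the bed. +z up; +y runs along the bed from flywheel to nest, and the ram pushes along +y. In this frame the shaft axis is at x 0, y -90 mm, the middle of the nest at x 0, y +84.7 mm. +y points to the robot's left, give or take 0.2 rad.
- shaft_axis (a point): Point on the vertical axis of the flywheel, 130 mm above the bench. Axes as the press.
- grip (a point): Middle of the upright black crank grip on the flywheel rim, 132.5 mm above the bench, 66 mm from the shaft axis: a round post 23 mm across, 102 to 152 mm above the bench (27 mm collar on its lowest 3 mm). It spins freely on its own axis, so it can be held from above without turning the hand. The rim under it is 149 mm across, its top 101 mm above the bench.
- flywheel (a joint): Angle of the flywheel (rad), growing anticlockwise seen from above (the way the press runs) and counting on through whole turns. It starts within 0.2 of zero; zero is NOT the index. The index lies somewhere between 1.5 and 2.5 (set by a fitter, not known) and again exactly 6.283 further on. The wheel weighs 1.8 kg; drag at the grip about 2 N.
- index_plunger (a joint): Spring index plunger (m), a roller on an arm under the rim: about +0.003 while it rides on the index disc, 0 or less when dropped into the one notch. Within about 0.1 rad of the notch it draws the wheel in: felt at the grip as 3 to 6 N pulling forward, then 8 to 14 N holding back if pushed on. A wheel let go there centres itself and stays.
- ram_nose (a point): Middle of the front face of the ram nose, a dark steel disc 35 mm across, 56 mm above the bench. An eccentric moves it 16 mm: with the wheel in its index it is right back, 33 mm short of the nest point along the press's y; half a turn later right forward; near each end it hardly moves. As found it stands 9 to 13 mm forward.
- ram: The ram, with its nose. Origin on the ram axis at the connecting rod pin.
- nest (a point): Middle of the nest floor, 24 mm above the bench; axes as the press. The nest is a steel pocket open above, 59 mm wide (press x) and 39 mm along (press y). Its side cheeks stand 8 mm over its floor, the two lips towards the ram 5 mm, and the anvil wall at its +y end 50 mm.
- housing_centre (a point): Centre of the loose bearing housing, 30 mm above its underside: arch-topped metal block 56 mm wide (own x, flat sides up to 32 mm), 36 mm deep (own y), 60 mm tall, about 0.5 kg. On its -y face the bearing, 40 mm across, axis 32 mm up, stands 8 mm out. It goes into the nest with axes parallel to the press's. Gripped across its width 34 mm up, it hangs level.
- housing: The same housing, upright on the bench at the left at first; origin in the middle of its underside. A small brass grease nipple is on top.
- bearing (a joint): How far the bearing has been pressed into the housing (m): 0 as found, standing 8 mm proud; 0.008 flush. A full stroke of the ram leaves it at about 0.0075. It resists with about 28 N, and 1.5 N more for every mm/s of ram speed.
- bearing_race: The ball bearing itself, which the ram pushes on.
- vee_block: Bystander: grey steel vee block 50 x 44 x 32 mm, loose on the brown layout board; origin in the middle of its underside.
- brass_gear: Bystander: small brass gear 26 mm across, 12 mm tall, loose on the bench right of the layout board; origin in the middle of its underside.
- spanner: Bystander: steel combination spanner 138 mm long, loose on the layout board; origin in the middle of its underside.

How it is judged:
On the way, in this order (a step that is already met when the one before it is completed fails the run):
1. the flywheel has been turned on to its index and the ram is right back (value of joint index_plunger below 0.0012 m and value of joint flywheel between 1.35 and 2.65 rad), for 0.2 s.
2. the housing stands right down in the nest, its bearing not yet pressed, the flywheel still in its index (horizontal distance between housing_centre and nest below 0.004 m and z of housing_centre in the frame of nest between 0.027 and 0.0325 m and angle between housing_centre's own z axis and vertical below 0.06 rad and value of joint index_plunger below 0.0012 m and value of joint bearing below 0.003 m and value of joint flywheel below 2.65 rad), for 0.2 s.
3. the ram has pressed the bearing home (value of joint bearing above 0.0068 m and value of joint flywheel above 4.2 rad and horizontal distance between housing_centre and nest below 0.004 m and z of housing_centre in the frame of nest between 0.027 and 0.0325 m and angle between housing_centre's own z axis and vertical below 0.06 rad), for 0.1 s.
At the end, for the whole second after the job is handed in: the wheel rests in its index one revolution on from where it first dropped in (plunger below 1.2 mm, wheel 7.63 to 8.93 rad), the bearing is pressed in by 6.8 mm or more, and the housing stands upright in the nest, within 4 mm of its middle and 3 mm of its seated height (value of joint index_plunger below 0.0012 m and value of joint flywheel between 7.63 and 8.93 rad and value of joint bearing above 0.0068 m and horizontal distance between housing_centre and nest below 0.004 m and z of housing_centre in the frame of nest between 0.027 and 0.0325 m and angle between housing_centre's own z axis and vertical below 0.06 rad and velocity of joint flywheel below 0.1 rad/s and linear speed of housing below 0.02 m/s); the robot touches nothing.
It fails at once if the ram drives the bearing with more than 100 N (contact force between ram and bearing_race above 100 N).
It fails at once if the flywheel runs on past its index into a second stroke (value of joint flywheel above 9.15 rad).
It fails at once if the flywheel is turned back, clockwise, from where it was left (value of joint flywheel below -0.5 rad).
It fails at once if the vee block, the brass gear or the spanner is knocked out of its place (distance of any of vee_block, brass_gear, spanner from where it was at the start of the episode above 0.02 m).
It also fails if it takes over 72 s, if anything falls off the work surface, if the arm or the gripper's body presses on something with over 40 N, if the wrist force passes 120 N, or if a joint passes its speed limit or range.

## Working session

There is one attempt and no reset: what is moved stays moved. The work goes in short steps, Python scripts to look and compute and a tool call to move; the robot and the scene stay as the last step left them, time stands still between calls to the robot, and variables do not carry over. Pictures are saved under pics/ and viewed, at most 10 in all, crops included, and the job is handed in when it is done.

Besides the shell and the picture viewer there is one more tool, called after "Request:" in YAML: its name, and indented under it one key for each argument. apply_moves: Moves the arm, as the interface text tells. Its arguments: {"type":"object","properties":{"rows":{"type":"array"}},"required":["rows"]}

```bash
ls; mkdir -p pics
cat > h.py <<'E'
import numpy as np, cv2
from scipy.spatial.transform import Rotation as R
from station import ctrl
def grab(n,f):
    c=ctrl.get_calibration(n); im=ctrl.grab_frame(n); cv2.imwrite('pics/'+f+'.png',im[:,:,::-1]); 
    np.savez('pics/'+f+'.npz',**{k:np.array(c[k]) for k in('K','rvec','tvec')}); return im
def cal(f):
    d=np.load('pics/'+f+'.npz'); return d['K'],R.from_rotvec(d['rvec'].ravel()).as_matrix(),d['tvec'].ravel()
def ray(f,uv):
    K,M,t=cal(f); d=M.T@np.linalg.inv(K)@[uv[0],uv[1],1.]; return -M.T@t,d/np.linalg.norm(d)
def atz(f,uv,z):
    o,d=ray(f,uv); return o+d*(z-o[2])/d[2]
def tri(*fu):
    A=0;b=0
    L=[ray(f,u) for f,u in fu]
    for o,d in L:
        P=np.eye(3)-np.outer(d,d);A=A+P;b=b+P@o
    x=np.linalg.solve(A,b); return x,[np.linalg.norm((np.eye(3)-np.outer(d,d))@(x-o)) for o,d in L]
def proj(f,p):
    K,M,t=cal(f); q=K@(M@np.array(p)+t); return q[:2]/q[2]
E
python3 - <<'E'
from h import *
for n in('scene','side','wrist'):
    im=grab(n,n+'0'); print(n,cal(n+'0')[0][0], -cal(n+'0')[1].T@cal(n+'0')[2])
a=cv2.imread('pics/scene0.png');b=cv2.imread('pics/side0.png')
print(ctrl.get_obs())
E
```

```text
pics
scene [444.96058292   0.         271.49031594] [-0.26480902 -0.43784075  0.652393  ]
side [469.99142367   0.         273.57287537] [0.06849316 0.89136172 0.89257631]
wrist [328.99239044   0.         280.38367158] [0.06238573 0.65289679 0.38390731]
{'time_s': 0.15, 'joint_pos': array([-1.41382592,  0.62914544,  0.03848628,  1.51813756, -0.02702504,
        0.99629653, -0.02002255]), 'joint_velocities': array([ 1.80645668e-04, -3.09923154e-03,  1.22835116e-04, -4.77313673e-03,
       -1.08710710e-03,  9.65009308e-04, -2.06925741e-05]), 'effort': array([ 1.36676361e-03, -5.50093496e+01,  1.14496730e+00, -1.86817896e+01,
       -5.21324063e-02,  2.08447786e-02,  1.20359750e-04]), 'position': array([0.14347568, 0.63344188, 0.20475866]), 'tool_rot': array([ 1.11188191e-01,  9.93799098e-01, -7.29970688e-04, -7.71496149e-05]), 'force': array([-1.12275832,  0.44842588, -0.13195246]), 'wrist_torque': array([-0.01623368, -0.01917912, -0.07608307]), 'finger_force': 0.0, 'width': 0.09393610798304489}
```

View pics/scene0.png

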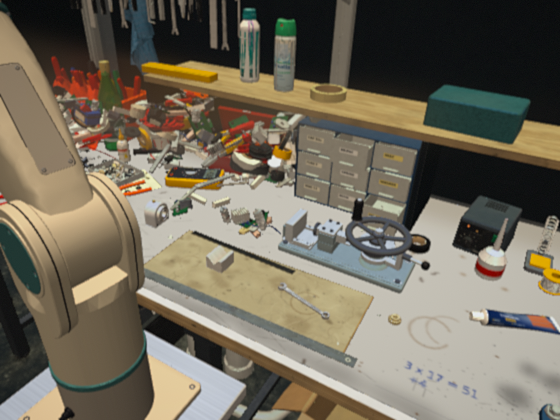

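View pics/side0.png

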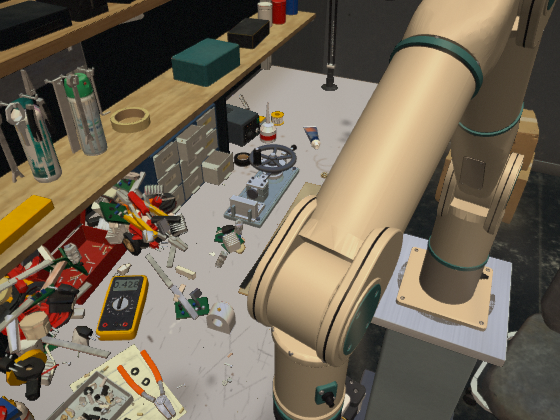

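The scene view shows the flywheel at about (379,235), its grip at (357,210), the nest at about (297,228), the housing at (155,212) and the gear at (394,320). The side view shows the housing at (221,316) and the wheel at (274,157). I'll enlarge these.

Run:
```python
from h import *
a=cv2.imread('pics/scene0.png');b=cv2.imread('pics/side0.png')
def c(im,x,y,w,h,s): return cv2.resize(im[y:y+h,x:x+w],None,fx=s,fy=s,interpolation=cv2.INTER_CUBIC)
top=np.hstack([c(a,270,190,160,110,2.5),c(b,215,130,100,100,2.75)[:275,:],c(a,135,190,50,110,2.5)])
bot=np.hstack([c(b,190,290,60,50,5.5),c(a,135,190,50,50,5.5)])
W=max(top.shape[1],bot.shape[1]);
f=lambda i:cv2.copyMakeBorder(i,0,0,0,W-i.shape[1],cv2.BORDER_CONSTANT)
m=np.vstack([f(top),f(bot)]);print(m.shape);cv2.imwrite('pics/m0.png',m)
for n,u,z in(('scene0',(379,235),.11),('side0',(274,157),.11),('scene0',(357,198),.152),('scene0',(155,212),.03),('side0',(221,316),.03)):print(n,u,atz(n,u,z))
```

```text
(550, 800, 3)
scene0 (379, 235) [ 0.54897135 -0.24244611  0.11      ]
side0 (274, 157) [ 0.55975319 -0.21277158  0.11      ]
scene0 (357, 198) [ 0.60420969 -0.16454355  0.152     ]
scene0 (155, 212) [0.45009365 0.32749957 0.03      ]
side0 (221, 316) [0.45215417 0.32484768 0.03      ]
```

View pics/m0.png

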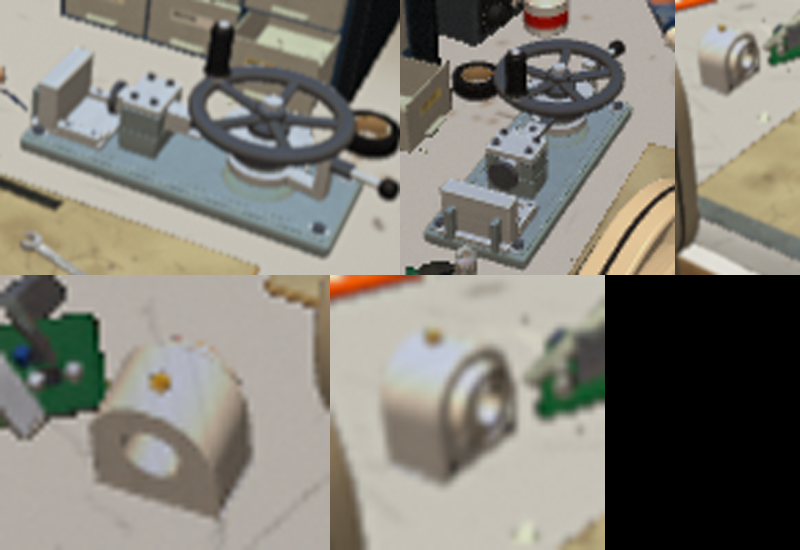

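The mosaic shows the nest with its anvil wall at the left, the ram nose between block and nest, the grip standing at about (357,210) in scene and (257,157) in side, and the housing with its bearing facing right (−y). Now a press fit.

Run:
```python
from h import *
from scipy.optimize import least_squares
S='scene0';D='side0'
F=[(S,(278.8,247.2),(-60,155,18)),(S,(401,289.5),(-60,-155,18)),(S,(414.8,263),(60,-155,18)),(D,(224,215),(60,155,18)),(D,(259.4,226),(-60,155,18)),
(S,(378.8,235.2),(0,-90,95)),(D,(273.2,159),(0,-90,95))]
def P(p,l): c,s=np.cos(p[2]),np.sin(p[2]); l=np.array(l)/1000; return [p[0]+c*l[0]-s*l[1],p[1]+s*l[0]+c*l[1],l[2]]
r=least_squares(lambda p:np.concatenate([proj(f,P(p,l))-u for f,u,l in F]),[.55,-.13,0],loss='soft_l1')
print(r.x);print(np.round(np.array([proj(f,P(r.x,l))-u for f,u,l in F]),1))
print('axis',P(r.x,(0,-90,130)),'nest',P(r.x,(0,84.7,24)))
print('grip top',tri((S,(358.8,200)),(D,(257.2,149.5))),'bot',tri((S,(356.8,219.6)),(D,(257.2,164))))
o=lambda x,y:(135+(x-330)/5.5,190+(y-275)/5.5); s=lambda x,y:(190+x/5.5,290+(y-275)/5.5)
print('nipple',tri((S,o(433,337)),(D,s(160,382))))
print('face ctr nonbearing',atz(D,s(155,452),.032),'bearing ctr',atz(S,o(490,400),.032))
print('bottom corners', atz(D,s(95,485),0),atz(D,s(218,517),0),atz(S,o(447,483),0),atz(S,o(385,453),0))
```

```text
[ 0.57056468 -0.16055586  0.01625569]
[[-4.  -2.6]
 [-0.8 -0.7]
 [-0.3 -3.4]
 [-0.6 -0.6]
 [ 1.7 -1. ]
 [ 6.1  1.5]
 [ 2.1 -4.8]]
axis [np.float64(0.5720276322874932), np.float64(-0.2505439715472383), np.float64(0.13)] nest [np.float64(0.5691878887508358), np.float64(-0.07586705304726589), np.float64(0.024)]
grip top (array([ 0.59610286, -0.17156689,  0.15206285]), [np.float64(0.0007959127831327837), np.float64(0.0007959127831329441)]) bot (array([ 0.59809171, -0.17305137,  0.09894282]), [np.float64(0.0005813941071789161), np.float64(0.0005813941071788212)])
nipple (array([0.45215587, 0.33017673, 0.06024962]), [np.float64(0.0008806287819185822), np.float64(0.0008806287819186276)])
face ctr nonbearing [0.44874181 0.34360431 0.032     ] bearing ctr [0.45794579 0.30257994 0.032     ]
bottom corners [0.47746354 0.34793754 0.        ] [0.42331457 0.34116759 0.        ] [0.42745448 0.30626607 0.        ] [0.43091912 0.34968296 0.        ]
```

Request:
apply_moves:
  rows:
    - [-20, -15, -60, 0, 0, -0.02, 94]
    - [-60, -45, -85, 0, 0, -0.06, 94]
    - [-95, -72, -110, 0, 0, -0.1, 94]
    - [-130, -98, -130, 0, 0, -0.14, 94]
    - [-165, -124, -150, 0, 0, -0.17, 94]
    - [-200, -150, -150, 0, 0, -0.2, 94]
    - [-233, -175, -150, 0, 0, -0.22, 94]
    - [-262, -197, -150, 0, 0, -0.22, 94]

```text
time_s: 0.82
position: [0.3261, 0.4187, 0.3524]
tool_rot: [0.001, 1.0, 0.001, 0.0]
force: [0.7, 0.2, -0.1]
width: 0.094
finger_force: 0.0
```

```bash
cat >> h.py <<'E'
def plan(p,yaw=None):
    """tool shift (mm) and turn to bring TCP to p with tool y at world angle yaw"""
    o=ctrl.get_obs(); M=R.from_quat(o['tool_rot']).as_matrix(); d=M.T@(np.array(p)-o['position'])*1000
    y=np.arctan2(M[1,1],M[0,1]); print('pos',o['position'].round(4),'tool y yaw',y.round(4),'z',M[:,2].round(4),'F',o['force'].round(2),'t',o['time_s'],'w',o['width'])
    print('shift',d.round(1),'turn z',None if yaw is None else round(-((yaw-y+np.pi)%(2*np.pi)-np.pi),4))
E
python3 - <<'E'
from h import *
grab('wrist','w1'); plan((0.45,0.33,0.36),np.pi/2)
E
```

```text
pos [0.334  0.4103 0.353 ] tool y yaw 1.556 z [ 0.0064 -0.0041 -1.    ] F [ 3.81 -5.72  1.03] t 0.8667 w 0.09382703082610556
shift [-117.2  -78.6   -5.9] turn z -0.0148
```

View pics/w1.png

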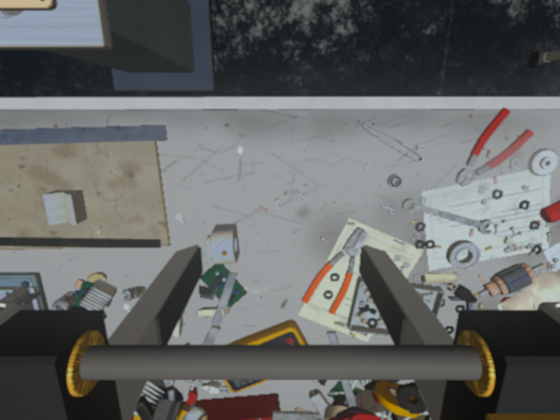

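The wrist view (image right = +y, down = +x) shows the housing at about (223,243), bearing face towards image right?, the vee block at (63,207). I'll go nearer and look standing still.

Request:
apply_moves:
  rows:
    - [-30, -40, 0, 0, 0, 0, 94]
    - [-60, -80, 0, 0, 0, 0, 94]
    - [-90, -115, 0, 0, 0, -0.01, 94]
    - [-110, -145, 0, 0, 0, -0.01, 94]
    - [-117, -160, 0, 0, 0, -0.01, 94]
    - [-117, -160, 0, 0, 0, -0.01, 94]
    - [-117, -160, 0, 0, 0, -0.01, 94]

```text
time_s: 1.45
position: [0.4424, 0.258, 0.3512]
tool_rot: [-0.001, 1.0, -0.0, -0.0]
force: [-0.3, 0.2, -0.4]
width: 0.0941
finger_force: 0.0
```

Run:
```python
from h import *
im=grab('wrist','w2'); plan((0.42,-0.10,0.38),np.pi/2)
u=proj('w2',(.452,.328,.03)); print(u)
x,y=(u-45).astype(int); cv2.imwrite('pics/w2c.png',cv2.resize(im[y:y+90,x:x+90,::-1],None,fx=6,fy=6,interpolation=cv2.INTER_CUBIC)); print(x,y)
```

```text
pos [0.4413 0.26   0.3511] tool y yaw 1.577 z [-8.e-04  5.e-04 -1.e+00] F [ 1.2   0.78 -0.22] t 1.5 w 0.09410329456420971
shift [  23.6 -359.8  -29. ] turn z 0.0063
[325.51866491 175.16768425]
280 130
```

View pics/w2c.png

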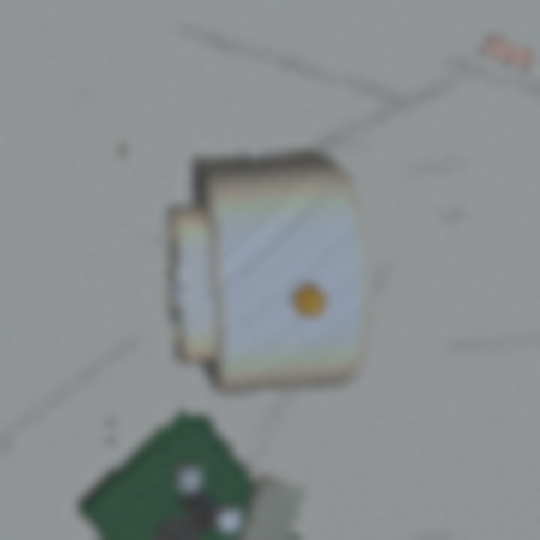

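The crop shows the housing from above: bearing at the left (−y), face edges from (213,172) to (217,378), nipple at (309,300) in the crop. Fit its pose and go on to the press.

Run:
```python
from h import *
from scipy.optimize import least_squares
c=lambda x,y:np.array([280+x/6,130+y/6])
F=[(c(172,212),(-20,-26,32)),(c(185,357),(20,-26,32)),(c(343,168),(-28,18,32)),(c(356,378),(28,18,32)),(c(213,172),(-28,-18,32)),(c(218,378),(28,-18,32)),(c(309,300),(0,0,62))]
def P(p,l): c,s=np.cos(p[2]),np.sin(p[2]); l=np.array(l)/1000; return [p[0]+c*l[0]-s*l[1],p[1]+s*l[0]+c*l[1],l[2]]
r=least_squares(lambda p:np.concatenate([proj('w2',P(p,l))-u for u,l in F]),[.45,.33,0.1])
print(r.x);print(np.round(np.array([proj('w2',P(r.x,l))-u for u,l in F]),1))
o=lambda x,y:(135+(x-330)/5.5,190+(y-275)/5.5); s=lambda x,y:(190+x/5.5,290+(y-275)/5.5)
print(tri(('w2',c(309,300)),('scene0',o(433,337)),('side0',s(160,382))))
```

```text
[0.45306146 0.33037871 0.07804042]
[[ 1.  -0.9]
 [ 0.1  0.5]
 [ 1.3 -1.1]
 [ 0.1 -0. ]
 [-0.9  0.1]
 [-0.   1.7]
 [-1.5 -0. ]]
(array([0.45269214, 0.33131354, 0.06038233]), [np.float64(0.0015812579384012833), np.float64(0.0010713180495719452), np.float64(0.0015451054824548605)])
```

Request:
apply_moves:
  rows:
    - [5, -40, -5, 0, 0, 0, 94]
    - [10, -80, -10, 0, 0, 0, 94]
    - [15, -120, -20, 0, 0, 0, 94]
    - [20, -160, -29, 0, 0, 0, 94]
    - [24, -200, -29, 0, 0, 0, 94]
    - [24, -240, -29, 0, 0, 0, 94]
    - [24, -280, -29, 0, 0, 0, 94]
    - [24, -320, -29, 0, 0, 0, 94]

```text
time_s: 2.17
position: [0.4198, -0.06, 0.3806]
tool_rot: [-0.006, 1.0, 0.001, 0.0]
force: [0.9, 0.2, -0.5]
width: 0.094
finger_force: 0.0
```

Request:
apply_moves:
  rows:
    - [0, -40, 0, 0, 0, 0, 94]
    - [0, -75, 0, 0, 0, 0, 94]
    - [0, -100, 0, 0, 0, 0, 94]
    - [0, -100, 0, 0, 0, 0, 94]
    - [0, -100, 0, 0, 0, 0, 94]

```text
time_s: 2.58
position: [0.4211, -0.1595, 0.3801]
tool_rot: [-0.004, 1.0, 0.0, -0.0]
force: [-0.5, 0.3, -1.0]
width: 0.094
finger_force: 0.0
```

Run:
```python
from h import *
im=grab('wrist','w3'); plan((0.42,-0.16,0.38),np.pi/2); cv2.imwrite('pics/w3b.png',cv2.resize(im[:,:,::-1],(800,600),interpolation=cv2.INTER_CUBIC))
```

```text
pos [ 0.4212 -0.1583  0.38  ] tool y yaw 1.5806 z [-5.0e-04  1.3e-03 -1.0e+00] F [-1.56  0.92  0.02] t 2.6333 w 0.09397379855804114
shift [ 1.2 -1.6  0. ] turn z 0.0098
```

View pics/w3b.png

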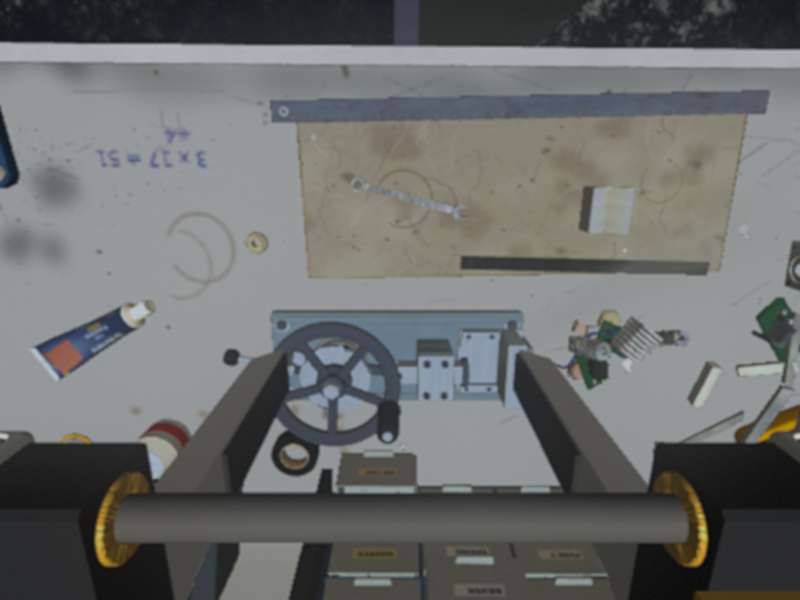

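The picture (enlarged) shows the bed edge from (272,312) to (523,312), wheel rim spanning (270–400, 322–446), grip top at (388,436), nest pocket at about (459–500, 331–390), drawers beyond at row 460.

Run:
```python
from h import *
from scipy.optimize import least_squares
K,M,t=cal('w3');print('cam',-M.T@t,M[2],K)
S='scene0';D='side0';W='w3';e=lambda x,y:np.array([x,y])*.7
F=[(S,(278.8,247.2),(-60,155,18)),(S,(401,289.5),(-60,-155,18)),(S,(414.8,263),(60,-155,18)),(D,(224,215),(60,155,18)),(D,(259.4,226),(-60,155,18)),
(W,e(272,312),(-60,-155,18)),(W,e(523,312),(-60,155,18)),(W,e(335,384),(0,-90,95)),(S,(378.8,235.2),(0,-90,95)),(D,(273.2,159),(0,-90,95))]
def P(p,l): c,s=np.cos(p[2]),np.sin(p[2]); l=np.array(l)/1000; return [p[0]+c*l[0]-s*l[1],p[1]+s*l[0]+c*l[1],l[2]]
for F_ in (F,F[5:8]):
  r=least_squares(lambda p:np.concatenate([proj(f,P(p,l))-u for f,u,l in F_]),[.55,-.13,0],loss='soft_l1')
  print(r.x);print(np.round(np.array([proj(f,P(r.x,l))-u for f,u,l in F]),1).tolist())
  print('axis',P(r.x,(0,-90,130)),'nest',P(r.x,(0,84.7,24)))
print('grip top',tri((S,(358.8,200)),(D,(257.2,149.5)),(W,e(388,436))))
print('grip top proj',proj(W,(.596,-.1716,.152))/.7,proj(W,(.596,-.1716,.101))/.7)
for x,y,z in ((272,312,.018),(523,312,.018),(270,384,.1),(400,384,.1),(335,322,.1),(335,446,.1)):print(atz(W,e(x,y),z))
for u,v in ((270,384),(400,384)): pass
```

```text
cam [ 0.33793401 -0.15963675  0.55936471] [ 0.28641332  0.00283313 -0.95810197] [[328.99239044   0.         280.38367158]
 [  0.         328.99239044 210.46198631]
 [  0.           0.           1.        ]]
[ 0.5727983  -0.15901766  0.00973587]
[[-4.1, -3.5], [-1.5, -1.4], [-0.7, -3.8], [-1.8, -0.7], [0.4, -0.9], [-0.6, -0.5], [3.0, -0.9], [-12.9, 0.9], [5.7, 1.0], [1.4, -4.7]]
axis [np.float64(0.5736745105853496), np.float64(-0.2490133937496345), np.float64(0.13)] nest [np.float64(0.5719736801220823), np.float64(-0.0743216733512847), np.float64(0.024)]
[ 0.57345608 -0.15786867  0.00660379]
[[-4.3, -3.9], [-2.1, -1.6], [-1.1, -4.0], [-2.3, -0.6], [-0.2, -0.7], [0.1, -0.4], [3.7, -0.3], [-12.1, 1.1], [5.3, 0.7], [1.2, -4.6]]
axis [np.float64(0.5740504198497636), np.float64(-0.2478667030890533), np.float64(0.13)] nest [np.float64(0.5728967457178086), np.float64(-0.07317051241507995), np.float64(0.024)]
grip top (array([ 0.59720434, -0.1708069 ,  0.15240444]), [np.float64(0.0007686352198513609), np.float64(0.0018624956597252625), np.float64(0.002077950188371764)])
grip top proj [386.20394507 432.77994689] [387.53437256 406.81454405]
[ 0.51520359 -0.313561    0.018     ]
[ 0.51305068 -0.0096175   0.018     ]
[ 0.56993326 -0.29818696  0.1       ]
[ 0.56896059 -0.15818179  0.1       ]
[ 0.49876832 -0.22588832  0.1       ]
[ 0.64626749 -0.23069698  0.1       ]
```

The bed is evidently not centred on the press origin; fit its offset too, and add the grip circle.

Run:
```python
from h import *
from scipy.optimize import least_squares
S='scene0';D='side0';W='w3';e=lambda x,y:np.array([x,y])*.7
B=1
F=[(S,(278.8,247.2),(-60,155,18),1),(S,(401,289.5),(-60,-155,18),1),(S,(414.8,263),(60,-155,18),1),(D,(224,215),(60,155,18),1),(D,(259.4,226),(-60,155,18),1),
(W,e(272,312),(-60,-155,18),1),(W,e(523,312),(-60,155,18),1),(W,e(335,384),(0,-90,98),0),(S,(378.8,235.2),(0,-90,98),0),(D,(273.2,159),(0,-90,98),0)]
def P(p,l,b=0): c,s=np.cos(p[2]),np.sin(p[2]); l=np.array(l)/1000; l[1]+=b*p[3]; return np.array([p[0]+c*l[0]-s*l[1],p[1]+s*l[0]+c*l[1],l[2]])
def res(p):
  g=P(p,(0,-90,0))[:2]; d=np.linalg.norm(g-np.array([.597,-.1712]))
  return np.concatenate([proj(f,P(p,l,b))-u for f,u,l,b in F]+[[(d-.066)*500]])
r=least_squares(res,[.55,-.13,0,0],loss='soft_l1')
print(r.x);print(res(r.x).round(1).tolist())
a=P(r.x,(0,-90,130));print('axis',a,'nest',P(r.x,(0,84.7,24)),'grip rel',np.array([.597,-.1712])-a[:2])
# nest corners predicted in W: cheeks/lips
for l in ((-29.5,65,29),(29.5,65,29),(-29.5,104,24),(0,104,74),(0,52,56)): print(l,proj(W,P(r.x,l))/.7)
plan((.597,-.1712,.25))
```

```text
[ 5.71411803e-01 -1.41174944e-01 -3.16198599e-04 -2.18071328e-02]
[-2.8, -3.1, -0.4, -0.0, 0.9, -2.6, -1.1, -1.6, 0.8, -1.6, -2.7, -2.1, 1.0, -0.9, -1.7, 0.5, -2.1, -2.1, -0.2, -2.5, -0.4]
axis [ 0.57138335 -0.23117494  0.13      ] nest [ 0.57143859 -0.05647495  0.024     ] grip rel [0.02561665 0.05997494]
(-29.5, 65, 29) [468.18261184 337.23042009]
(29.5, 65, 29) [465.86125311 381.68575377]
(-29.5, 104, 24) [499.65914272 335.9672875 ]
(0, 104, 74) [506.84075229 376.1873028 ]
(0, 52, 56) [459.03494294 369.11004785]
pos [ 0.4212 -0.1583  0.38  ] tool y yaw 1.5806 z [-5.0e-04  1.3e-03 -1.0e+00] F [-1.56  0.92  0.02] t 2.6333 w 0.09397379855804114
shift [-175.7  -14.8  129.9] turn z None
```

Request:
apply_moves:
  rows:
    - [-35, -3, 20, 0, 0, 0.01, 50]
    - [-70, -6, 45, 0, 0, 0.01, 50]
    - [-105, -9, 70, 0, 0, 0.01, 50]
    - [-140, -12, 95, 0, 0, 0.01, 50]
    - [-165, -14, 120, 0, 0, 0.01, 50]
    - [-175, -15, 150, 0, 0, 0.01, 50]
    - [-175, -15, 170, 0, 0, 0.01, 50]
    - [-175, -15, 170, 0, 0, 0.01, 50]

```text
time_s: 3.3
position: [0.594, -0.169, 0.2049]
tool_rot: [-0.001, 1.0, 0.002, -0.005]
force: [-0.5, 1.6, -1.1]
width: 0.0499
finger_force: 0.0
```

Run:
```python
from h import *
im=grab('wrist','w4'); grab('scene','s4');grab('side','d4'); plan((.597,-.1712,.112),np.pi/2)
a=cv2.imread('pics/w4.png')
b=cv2.imread('pics/s4.png')[170:300,280:430];b=cv2.resize(b,None,fx=2,fy=2)
b2=cv2.imread('pics/d4.png')[110:230,200:320];b2=cv2.resize(b2,None,fx=2,fy=2)[:240,:240]
m=np.zeros((420,800,3),np.uint8);m[:,:500]=a[:,30:530];m[:210,500:]=b[:210];m[210:,500:740]=b2[:210];cv2.imwrite('pics/m4.png',m)
```

```text
pos [ 0.5965 -0.1726  0.2115] tool y yaw 1.5701 z [ 1.3e-03  5.0e-04 -1.0e+00] F [ 0.21 -0.97  0.29] t 3.45 w 0.050140211693846796
shift [-0.4  1.3 99.5] turn z -0.0007
```

View pics/m4.png

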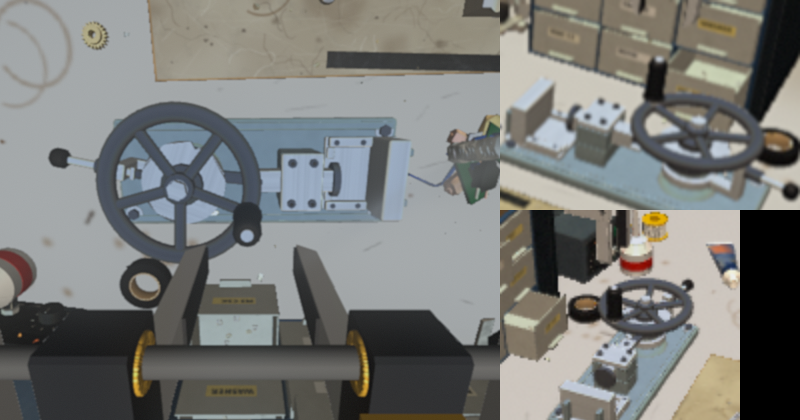

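The wrist view shows the grip top at about (278,238) in w4, the wheel rim centred at (208,182), ram nose at about (365,180) and anvil front-top edge at about col 413. Check the grip against the estimate.

Run:
```python
from h import *
S='scene0';D='side0';W='w3';e=lambda x,y:np.array([x,y])*.7
print(tri((S,(358.8,200)),(D,(257.2,149.5)),(W,e(388,436)),('w4',(277.5,237.5))))
print(tri((W,e(388,436)),('w4',(277.5,237.5))), atz('w4',(277.5,237.5),.152))
print('rim',[atz('w4',u,.1)[:2].round(4).tolist() for u in((126,182),(291,182),(208,101),(208,263))])
```

```text
(array([ 0.5985349 , -0.17069545,  0.15209185]), [np.float64(0.0007205319842830492), np.float64(0.003001426370426372), np.float64(0.0012340333479750878), np.float64(0.002359733892985776)])
(array([ 0.60317037, -0.17011189,  0.14645101]), [np.float64(0.0001463100402386616), np.float64(0.00014631004023870996)]) [ 0.60104543 -0.17023523  0.152     ]
rim [[0.569, -0.3034], [0.5688, -0.1586], [0.5013, -0.2275], [0.6465, -0.2361]]
```

Request:
apply_moves:
  rows:
    - [-3, 1, 30, 0, 0, 0, 50]
    - [-3, 1, 60, 0, 0, 0, 50]
    - [-3, 1, 85, 0, 0, 0, 50]
    - [-3, 1, 97, 0, 0, 0, 50]
    - [-3, 1, 97, 0, 0, 0, 20]
    - [-3, 1, 97, 0, 0, 0, 15]
    - [-3, 1, 97, 0, 0, 0, 15]
    - [-3, 1, 97, 0, 0, 0, 15]

```text
time_s: 4.12
position: [0.6002, -0.1737, 0.1156]
tool_rot: [0.001, 1.0, -0.0, 0.002]
force: [0.2, 3.2, 3.3]
width: 0.0267
finger_force: 2.9
```

Run:
```python
from h import *
plan((.6,-.17,.112),np.pi/2); o=ctrl.get_obs();print(o['finger_force'])
```

```text
pos [ 0.6002 -0.1737  0.1156] tool y yaw 1.5679 z [ 3.7e-03 -7.0e-04 -1.0e+00] F [0.2  3.2  3.31] t 4.1167 w 0.026684285410906596
shift [0.2 3.7 3.6] turn z -0.0029
2.8834762796759605
```

Request:
apply_moves:
  rows:
    - [0, 0, 0, 0, 0, 0, 15]
    - [0, 0, 0, 0, 0, 0, 15]
    - [0, 0, 0, 0, 0, 0, 15]

```text
time_s: 4.37
position: [0.6001, -0.1716, 0.1154]
tool_rot: [0.001, 1.0, 0.001, 0.001]
force: [-0.7, 4.0, 6.7]
width: 0.0224
finger_force: 30.0
```

Run:
```python
from h import *
plan((.6,-.17,.112),np.pi/2); o=ctrl.get_obs();print(o['finger_force'])
```

```text
pos [ 0.6001 -0.1716  0.1154] tool y yaw 1.569 z [ 0.0029  0.0019 -1.    ] F [-0.7   3.98  6.67] t 4.3667 w 0.02238228539066029
shift [0.1 1.6 3.4] turn z -0.0018
30.001093209721148
```

```bash
cat >> h.py <<'E'
def arc(c,phi,dphis,r=.066,ref=None):
    """shift rows (tool mm) along a circle from angle phi; ref=point shifts are relative to (defaults to circle at phi)"""
    q=lambda a:np.array(c)+r*np.array([np.cos(a),np.sin(a)])
    p0=q(phi) if ref is None else np.array(ref)
    for d in dphis: v=(q(phi+d)-p0)*1000; print([round(-v[0],1),round(v[1],1)],end=' ')
    print()
E
python3 - <<'E'
from h import *
arc((.5715,-.231),1.122,[.05,.15,.25,.35,.45,.55,.65,.75])
E
```

```text
[np.float64(3.0), np.float64(1.4)] [np.float64(9.2), np.float64(3.6)] [np.float64(15.6), np.float64(5.2)] [np.float64(22.1), np.float64(6.2)] [np.float64(28.7), np.float64(6.5)] [np.float64(35.3), np.float64(6.2)] [np.float64(41.8), np.float64(5.2)] [np.float64(48.2), np.float64(3.6)]
```

Request:
apply_moves:
  rows:
    - [3, 1.4, 0, 0, 0, 0, 15]
    - [9.2, 3.6, 0, 0, 0, 0, 15]
    - [15.6, 5.2, 0, 0, 0, 0, 15]
    - [22.1, 6.2, 0, 0, 0, 0, 15]
    - [28.7, 6.5, 0, 0, 0, 0, 15]
    - [35.3, 6.2, 0, 0, 0, 0, 15]
    - [41.8, 5.2, 0, 0, 0, 0, 15]
    - [48.2, 3.6, 0, 0, 0, 0, 15]

```text
time_s: 5.03
position: [0.5535, -0.1714, 0.1154]
tool_rot: [0.002, 1.0, -0.002, 0.004]
force: [6.1, -1.9, 4.8]
width: 0.0221
finger_force: 30.0
```

Run:
```python
from h import *
plan((.6,-.17,.112),np.pi/2); p=ctrl.get_obs()['position'];d=p[:2]-[.5715,-.231];print(np.hypot(*d),np.arctan2(d[1],d[0]))
arc((.5715,-.231),1.872,[.1,.2,.3,.4,.45,.5,.55,.6])
```

```text
pos [ 0.5535 -0.1714  0.1154] tool y yaw 1.5677 z [ 0.0076 -0.0035 -1.    ] F [ 6.08 -1.92  4.78] t 5.0333 w 0.022110115174177013
shift [-46.5   1.6   3.7] turn z -0.0031
0.06225588593138037 1.8649014042483576
[np.float64(6.2), np.float64(-2.3)] [np.float64(12.1), np.float64(-5.1)] [np.float64(17.8), np.float64(-8.6)] [np.float64(23.0), np.float64(-12.6)] [np.float64(25.5), np.float64(-14.8)] [np.float64(27.8), np.float64(-17.1)] [np.float64(30.1), np.float64(-19.5)] [np.float64(32.2), np.float64(-22.1)]
```

Request:
apply_moves:
  rows:
    - [6.2, -2.3, 0, 0, 0, 0, 15]
    - [12.1, -5.1, 0, 0, 0, 0, 15]
    - [17.8, -8.6, 0, 0, 0, 0, 15]
    - [23, -12.6, 0, 0, 0, 0, 15]
    - [26.5, -15.8, 0, 0, 0, 0, 15]
    - [28.5, -17.8, 0, 0, 0, 0, 15]
    - [28.5, -17.8, 0, 0, 0, 0, 15]

```text
time_s: 5.62
position: [0.5258, -0.1911, 0.1154]
tool_rot: [0.002, 1.0, -0.003, 0.005]
force: [6.4, -5.2, 3.2]
width: 0.0223
finger_force: 30.0
```

Run:
```python
from h import *
plan((.6,-.17,.112),np.pi/2); p=ctrl.get_obs()['position'];
# circle through 3 measured points with r known
from scipy.optimize import least_squares
Q=np.array([(.6001,-.1716),(.5535,-.1714),p[:2]])
r=least_squares(lambda c:np.hypot(*(Q-c).T)-.066,[.57,-.23]);c=r.x;print(c,r.fun);d=Q-c;print(np.arctan2(d[:,1],d[:,0]))
```

```text
pos [ 0.5258 -0.1911  0.1154] tool y yaw 1.5663 z [ 0.0094 -0.006  -0.9999] F [ 6.39 -5.17  3.2 ] t 5.6167 w 0.022281605092887756
shift [-74.1  21.4   4. ] turn z -0.0045
[ 0.57654111 -0.23325048] [-1.49150793e-06  2.83585662e-06 -1.97883646e-06]
[1.20578378 1.927399   2.44859855]
```

Run:
```python
from h import *
c=(.5765,-.2333)
arc(c,2.4486,[.06,.12,.18,.24,.28,.32,.36,.40],ref=(.5216,-.1876))
```

```text
[np.float64(-1.7), np.float64(-6.7)] [np.float64(0.6), np.float64(-9.9)] [np.float64(2.6), np.float64(-13.3)] [np.float64(4.4), np.float64(-16.8)] [np.float64(5.6), np.float64(-19.2)] [np.float64(6.6), np.float64(-21.6)] [np.float64(7.5), np.float64(-24.1)] [np.float64(8.3), np.float64(-26.6)]
```

Request:
apply_moves:
  rows:
    - [-1.7, -6.7, 0, 0, 0, 0, 15]
    - [0.6, -9.9, 0, 0, 0, 0, 15]
    - [2.6, -13.3, 0, 0, 0, 0, 15]
    - [4.4, -16.8, 0, 0, 0, 0, 15]
    - [5.6, -19.2, 0, 0, 0, 0, 15]
    - [6.6, -21.6, 0, 0, 0, 0, 15]
    - [6.6, -21.6, 0, 0, 0, 0, 15]

```text
time_s: 6.2
position: [0.5154, -0.2088, 0.1153]
tool_rot: [0.002, 1.0, 0.0, 0.001]
force: [-0.6, 1.5, 14.0]
width: 0.0227
finger_force: 30.0
```

```bash
cat >> h.py <<'E'
C=np.array([.5765,-.2333])
def feel(ref=None,c=C,dphis=()):
    o=ctrl.get_obs();d=o['position'][:2]-c;a=np.arctan2(d[1],d[0]);t=np.array([-np.sin(a),np.cos(a)]);F=o['force'][:2]
    print('t',round(o['time_s'],2),'phi',round(a%(2*np.pi),4),'r',np.hypot(*d).round(4),'Ft',(F@t).round(2),'Fr',(F@d/np.hypot(*d)).round(2),'z',o['position'][2].round(4),'pos',o['position'].round(4),'w',o['width'].round(4))
    if ref is not None: e=np.array(ref)-c; print('cmd phi',np.arctan2(e[1],e[0])%(2*np.pi),np.hypot(*e))
E
python3 - <<'E'
from h import *
r=(.5216-.0066,-.1876-.0216);feel(r)
arc(C,2.7686,[.03,.06,.09,.12,.15,.18,.21,.24],ref=r)
E
```

```text
Traceback (most recent call last):
  File "h.py", line 35, in feel
    print('t',round(o['time_s'],2),'phi',round(a%(2*np.pi),4),'r',np.hypot(*d).round(4),'Ft',(F@t).round(2),'Fr',(F@d/np.hypot(*d)).round(2),'z',o['position'][2].round(4),'pos',o['position'].round(4),'w',o['width'].round(4))
                                                                                                                                                                                                            ^^^^^^^^^^^^^^^^
AttributeError: 'float' object has no attribute 'round'
```

```bash
sed -i "s/o\['width'\].round(4)/round(o['width'],4)/" h.py
python3 - <<'E'
from h import *
r=(.515,-.2092);feel(r)
arc(C,2.7686,[.03,.06,.09,.12,.15,.18,.21,.24],ref=r)
E
```

```text
t 6.2 phi 2.7607 r 0.0658 Ft -1.13 Fr 1.1 z 0.1153 pos [ 0.5154 -0.2088  0.1153] w 0.0227
cmd phi 2.7681145554651794 0.06605346319459715
[np.float64(0.7), np.float64(-1.9)] [np.float64(1.3), np.float64(-3.8)] [np.float64(1.9), np.float64(-5.7)] [np.float64(2.4), np.float64(-7.6)] [np.float64(2.9), np.float64(-9.5)] [np.float64(3.3), np.float64(-11.4)] [np.float64(3.6), np.float64(-13.4)] [np.float64(3.9), np.float64(-15.3)]
```

Request:
apply_moves:
  rows:
    - [0.7, -1.9, -1, 0, 0, 0, 15]
    - [1.3, -3.8, -1.5, 0, 0, 0, 15]
    - [1.9, -5.7, -1.5, 0, 0, 0, 15]
    - [2.4, -7.6, -1.5, 0, 0, 0, 15]
    - [2.4, -7.6, -1.5, 0, 0, 0, 15]

```text
time_s: 6.62
position: [0.5122, -0.2194, 0.1154]
tool_rot: [0.003, 1.0, -0.002, 0.0]
force: [-0.7, -3.4, 5.6]
width: 0.0222
finger_force: 30.0
```

Run:
```python
from h import *
r=(.515-.0024,-.2092-.0076);feel(r)
arc(C,2.8886,[.03,.06,.09,.12,.15,.18,.21,.24],ref=r)
```

```text
t 6.62 phi 2.9281 r 0.0658 Ft 3.44 Fr -0.07 z 0.1154 pos [ 0.5122 -0.2194  0.1154] w 0.0222
cmd phi 2.888896392863092 0.06599590896411682
[np.float64(0.5), np.float64(-1.9)] [np.float64(0.9), np.float64(-3.8)] [np.float64(1.2), np.float64(-5.8)] [np.float64(1.5), np.float64(-7.7)] [np.float64(1.8), np.float64(-9.7)] [np.float64(1.9), np.float64(-11.7)] [np.float64(2.0), np.float64(-13.7)] [np.float64(2.1), np.float64(-15.6)]
```

Request:
apply_moves:
  rows:
    - [0.5, -1.9, 0, 0, 0, 0, 15]
    - [0.9, -3.8, 0, 0, 0, 0, 15]
    - [0.9, -3.8, 0, 0, 0, 0, 15]

```text
time_s: 6.87
position: [0.512, -0.2203, 0.1153]
tool_rot: [0.002, 1.0, 0.0, 0.0]
force: [-1.1, 2.1, 7.8]
width: 0.0223
finger_force: 30.0
```

Run:
```python
from h import *
r=(.5126-.0009,-.2168-.0038);feel(r)
```

```text
t 6.87 phi 2.9422 r 0.0658 Ft -1.88 Fr 1.5 z 0.1153 pos [ 0.512  -0.2203  0.1153] w 0.0223
cmd phi 2.948058078415308 0.0660327948825431
```

Request:
apply_moves:
  rows:
    - [0.3, -1.5, 0, 0, 0, 0, 15]
    - [0.6, -3, 0, 0, 0, 0, 15]
    - [0.6, -3, 0, 0, 0, 0, 15]

```text
time_s: 7.12
position: [0.5118, -0.2209, 0.1153]
tool_rot: [0.001, 1.0, 0.002, 0.0]
force: [0.5, 6.1, 9.7]
width: 0.0224
finger_force: 30.0
```

Run:
```python
from h import *
r=(.5117-.0006,-.2206-.003);feel(r)
```

```text
t 7.12 phi 2.9515 r 0.0658 Ft -6.04 Fr 0.7 z 0.1153 pos [ 0.5118 -0.2209  0.1153] w 0.0224
cmd phi 2.9943480563764786 0.06611542936410533
```

The wheel was drawn forward (+3.4 N) and then held back (−6 N) at phi≈2.94, so it is in the index. Unload, release and lift.

Request:
apply_moves:
  rows:
    - [-0.6, 3, 0, 0, 0, 0, 15]
    - [-0.7, 3.3, 0, 0, 0, 0, 15]
    - [-0.7, 3.3, 0, 0, 0, 0, 40]
    - [-0.7, 3.3, 0, 0, 0, 0, 50]
    - [-0.7, 3.3, 0, 0, 0, 0, 50]
    - [-0.7, 3.3, -30, 0, 0, 0, 50]
    - [-0.7, 3.3, -65, 0, 0, 0, 60]
    - [-0.7, 3.3, -100, 0, 0, 0, 60]

```text
time_s: 7.78
position: [0.5106, -0.2198, 0.2148]
tool_rot: [0.002, 1.0, 0.0, -0.002]
force: [0.4, -0.5, -0.3]
width: 0.0581
finger_force: 0.0
```

Run:
```python
from h import *
feel();plan((.50,-.05,.26),np.pi/2)
```

```text
t 7.78 phi 2.9395 r 0.0672 Ft 0.39 Fr -0.46 z 0.2148 pos [ 0.5106 -0.2198  0.2148] w 0.0581
pos [ 0.5106 -0.2198  0.2148] tool y yaw 1.5673 z [-3.9e-03  7.0e-04 -1.0e+00] F [ 0.37 -0.48 -0.33] t 7.7833 w 0.05805420762471592
shift [ 11.4 169.8 -45. ] turn z -0.0035
```

Request:
apply_moves:
  rows:
    - [-5, 30, -20, 0, 0, 0, 94]
    - [-12, 70, -40, 0, 0, 0, 94]
    - [-20, 110, -45, 0, 0, 0, 94]
    - [-27, 145, -45, 0, 0, 0, 94]
    - [-29, 163, -45, 0, 0, 0, 94]
    - [-29, 163, -45, 0, 0, 0, 94]
    - [-29, 163, -45, 0, 0, 0, 94]

```text
time_s: 8.37
position: [0.5411, -0.0562, 0.2593]
tool_rot: [0.0, 1.0, -0.0, -0.001]
force: [-0.5, -1.3, -0.4]
width: 0.0937
finger_force: 0.0
```

Run:
```python
from h import *
im=grab('wrist','w5');u=proj('w5',(.572,-.07,.03));print(u); x,y=(u-[100,80]).astype(int);print(x,y)
cv2.imwrite('pics/w5c.png',cv2.resize(im[y:y+150,x:x+200,::-1],None,fx=4,fy=4,interpolation=cv2.INTER_CUBIC)); plan((.45306,.33038,.2),.078)
```

```text
[269.30769531 204.64361458]
169 124
pos [ 0.5409 -0.058   0.2594] tool y yaw 1.5675 z [-0.0014 -0.0011 -1.    ] F [-0.39 -0.57  0.41] t 8.4167 w 0.09416194427738277
shift [ 89.  388.1  59.1] turn z 1.4895
```

View pics/w5c.png

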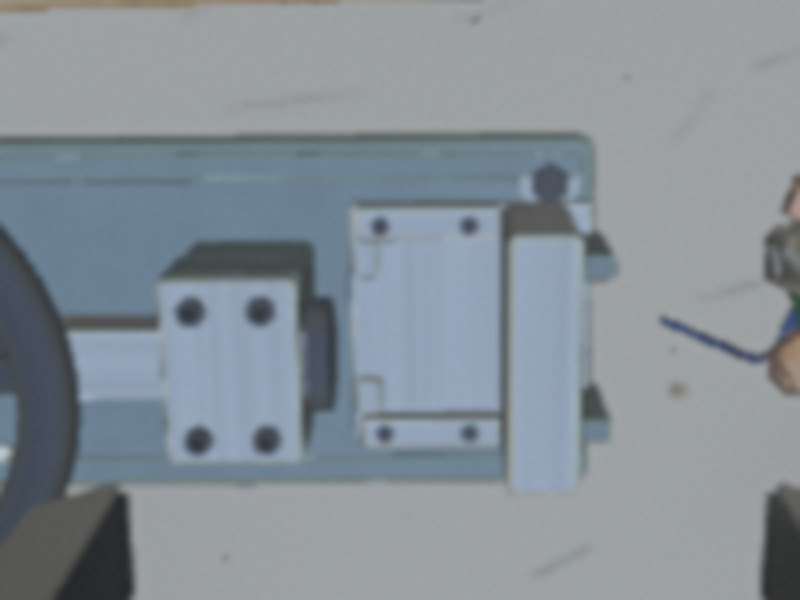

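The crop shows the nest squarely: cheek inner edges at rows 238 and 418, lip inner edges at col ≈380, anvil foot at col ≈501 and top edge ≈509, bed edges at rows 136 and 482, nose right back at col 335. Fit.

Run:
```python
from h import *
from scipy.optimize import least_squares
w=lambda u,v:(169+u/4,124+v/4)
# (u,v),local,axis used (0 col,1 row)
F=[((440,238),(-29.5,85,32),1),((440,418),(29.5,85,32),1),((440,411),(29.5,85,24),1),((501,320),(0,104.2,24),0),((509,430),(25,104.2,74),0),((379,262),(-22,65.2,29),0),((382,390),(22,65.2,29),0),
((20,139),(-60,-20,18),1),((570,134),(-60,120,18),1),((100,484),(60,0,18),1),((570,479),(60,120,18),1)]
def P(p,l): c,s=np.cos(p[2]),np.sin(p[2]); l=np.array(l)/1000; return np.array([p[0]+c*l[0]-s*l[1],p[1]+s*l[0]+c*l[1],l[2]])
res=lambda p:np.array([(proj('w5',P(p,l))-w(*u))[a] for u,l,a in F])
r=least_squares(res,[.57,-.14,0],loss='soft_l1',f_scale=.5);p=r.x
print(p,np.sqrt(np.diag(np.linalg.inv(r.jac.T@r.jac)))*.5);print((res(p)*4).round(1).tolist())
print('nest',P(p,(0,84.7,24)),'axis',P(p,(0,-90,130)))
print('nose right edge col-> y', atz('w5',w(333,352),.056))
```

```text
[ 0.57426516 -0.14175539  0.00983145] [0.00050756 0.00034868 0.00579766]
[0.4, -2.8, -3.9, 0.1, -1.3, 0.4, 0.7, -0.4, 0.1, 3.4, 5.1]
nest [ 0.57343245 -0.05705948  0.024     ] axis [ 0.57514998 -0.23175104  0.13      ]
nose right edge col-> y [ 0.57402882 -0.08990284  0.056     ]
```

Request:
apply_moves:
  rows:
    - [8, 35, 0, 0, 0, 0.12, 94]
    - [17, 73, 5, 0, 0, 0.24, 94]
    - [26, 111, 10, 0, 0, 0.36, 94]
    - [35, 149, 15, 0, 0, 0.48, 94]
    - [44, 187, 20, 0, 0, 0.6, 94]
    - [53, 225, 25, 0, 0, 0.72, 94]
    - [62, 263, 30, 0, 0, 0.84, 94]
    - [71, 301, 35, 0, 0, 0.96, 94]

```text
time_s: 9.08
position: [0.4717, 0.2433, 0.2247]
tool_rot: [0.467, 0.884, -0.0, 0.0]
force: [0.6, -0.1, -0.1]
width: 0.0939
finger_force: 0.0
```

Run:
```python
from h import *
plan((.453,.329,.2),.078)
```

```text
pos [0.4717 0.2433 0.2247] tool y yaw 0.5979 z [ 4.0e-04 -1.1e-03 -1.0e+00] F [ 0.6  -0.06 -0.05] t 9.0833 w 0.09387628542190465
shift [81.4 32.8 24.6] turn z 0.5199
```

Request:
apply_moves:
  rows:
    - [20, 8, 0, 0, 0, 0.12, 94]
    - [41, 17, 0, 0, 0, 0.24, 94]
    - [61, 25, 10, 0, 0, 0.36, 94]
    - [81.4, 32.8, 20, 0, 0, 0.48, 94]
    - [81.4, 32.8, 25, 0, 0, 0.52, 94]
    - [81.4, 32.8, 25, 0, 0, 0.52, 94]
    - [81.4, 32.8, 25, 0, 0, 0.52, 94]
    - [81.4, 32.8, 25, 0, 0, 0.52, 94]

```text
time_s: 9.75
position: [0.4531, 0.3277, 0.2003]
tool_rot: [0.676, 0.737, 0.0, 0.001]
force: [0.5, 0.3, 0.6]
width: 0.094
finger_force: 0.0
```

Run:
```python
from h import *
im=grab('wrist','w6'); plan((.453,.329,.0155),.078);print(proj('w6',(.453,.3304,.062)),proj('w6',(.453,.329,.01)))
im=im.copy();cv2.imwrite('pics/w6.png',im[:,:,::-1])
```

```text
pos [0.4531 0.328  0.2005] tool y yaw 0.0857 z [ 9.e-04  0.e+00 -1.e+00] F [0.73 0.21 0.41] t 9.8 w 0.09412097414140817
shift [  1.   -0.2 185. ] turn z 0.0077
[279.52771218 197.60465968] [279.51910945 187.44394579]
```

View pics/w6.png

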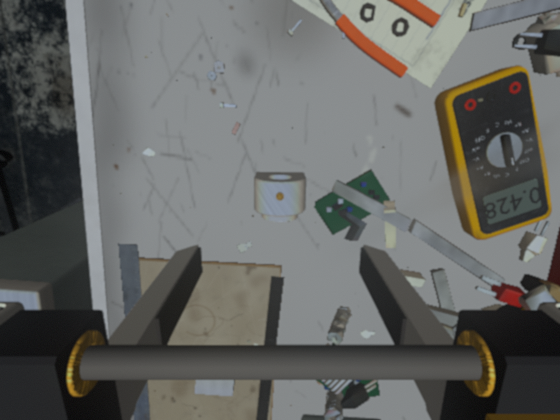

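The picture shows the housing squarely under the hand at (280,197), nipple where predicted, with a PCB close at its right; I narrow the opening to 68 mm before descending.

Request:
apply_moves:
  rows:
    - [2, 0, 35, 0, 0, 0.008, 68]
    - [2, 0, 70, 0, 0, 0.008, 68]
    - [2, 0, 105, 0, 0, 0.008, 68]
    - [2, 0, 135, 0, 0, 0.008, 68]
    - [2, 0, 160, 0, 0, 0.008, 68]
    - [2, 0, 178, 0, 0, 0.008, 68]
    - [2, 0, 184, 0, 0, 0.008, 68]
    - [2, 0, 184, 0, 0, 0.008, 68]

```text
time_s: 10.47
position: [0.4518, 0.3305, 0.0152]
tool_rot: [0.679, 0.734, -0.001, -0.0]
force: [0.2, -0.3, 0.3]
width: 0.0678
finger_force: 0.0
```

Request:
apply_moves:
  rows:
    - [0, 0, 0, 0, 0, 0, 60]
    - [0, 0, 0, 0, 0, 0, 50]
    - [0, 0, 0, 0, 0, 0, 45]
    - [0, 0, 0, 0, 0, 0, 45]
    - [0, 0, 0, 0, 0, 0, 45]

```text
time_s: 10.88
position: [0.4524, 0.3321, 0.0173]
tool_rot: [0.678, 0.735, 0.001, 0.0]
force: [-1.0, -0.6, 6.5]
width: 0.056
finger_force: 30.0
```

Run:
```python
from h import *
plan((.453,.330,.0155),.078);print(ctrl.get_obs()['finger_force'])
```

```text
pos [0.4524 0.3321 0.0173] tool y yaw 0.0801 z [ 0.0015  0.0014 -1.    ] F [-1.   -0.61  6.5 ] t 10.8833 w 0.05595016909818228
shift [-2.2  0.5  1.8] turn z 0.0021
29.98617837089114
```

Request:
apply_moves:
  rows:
    - [0, 0, -10, 0, 0, 0, 45]
    - [0, 0, -30, 0, 0, 0, 45]
    - [0, 0, -65, 0, 0, 0, 45]
    - [0, 0, -100, 0, 0, 0, 45]
    - [0, 0, -125, 0, 0, 0, 45]
    - [0, 0, -135, 0, 0, 0, 45]
    - [0, 0, -135, 0, 0, 0, 45]
    - [0, 0, -135, 0, 0, 0, 45]

```text
time_s: 11.55
position: [0.4506, 0.3319, 0.1502]
tool_rot: [0.678, 0.735, -0.0, -0.0]
force: [-0.7, -0.4, -6.2]
width: 0.0558
finger_force: 30.0
```

Run:
```python
from h import *
plan((.5735,-.0575,.15),.01);print(ctrl.get_obs()['finger_force'])
im=grab('wrist','w7'); o=ctrl.get_obs();M=R.from_quat(o['tool_rot']).as_matrix();T=lambda v:proj('w7',o['position']+M@(np.array(v)/1000))
# tool frame: x=+own y, y=own x, z down; housing top at z=-45 from TCP if TCP is 15 above underside
for n,v in(('nipple',(0,0,-47)),('back apex',(18,0,-45)),('face apex',(-18,0,-45)),('back low L',(18,-28,15)),('back low R',(18,28,15)),('pin axis',(18,0,-17))):print(n,T(v).round(1))
x,y=(T((0,0,-45))-[70,70]).astype(int);print(x,y);cv2.imwrite('pics/w7c.png',cv2.resize(im[y:y+140,x:x+140,::-1],None,fx=4,fy=4,interpolation=cv2.INTER_CUBIC))
```

```text
pos [0.4506 0.3319 0.1502] tool y yaw 0.0807 z [-0.0013 -0.     -1.    ] F [-0.71 -0.43 -6.22] t 11.55 w 0.05584864929001654
shift [-3.981e+02  9.110e+01  1.000e-01] turn z 0.0707
29.982328650075942
nipple [277.4 303.9]
back apex [277.4 266.5]
face apex [277.6 334.3]
back low L [233.4 223.5]
back low R [322.8 223.5]
pin axis [277.8 242.9]
207 231
```

View pics/w7c.png

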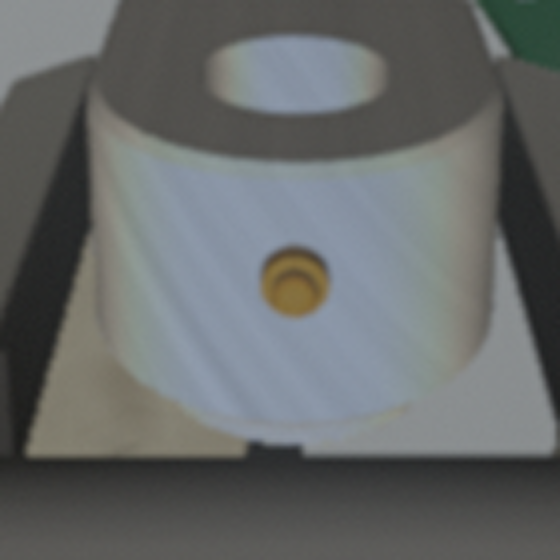

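The crop shows the housing held level, nipple at centre; its back edge apex at (281,271) against 266 predicted, so the housing sits about 2–3 mm to −y of the TCP. Check cabinet clearance for the gripper body at the nest.

Run:
```python
from h import *
for u in ((300,197),(330,206),(412,222)):print('cab foot',atz('scene0',u,0).round(3))
p=atz('scene0',(300,197),0)
for z in(.1,.15,.2,.25):print(z,proj('scene0',(p[0],p[1],z)).round(0))
for z in(.05,.1,.15,.2):print('drawer edge w3 @z',z,atz('w3',(.7*480,.7*487),z).round(3),atz('w3',(.7*376,.7*453),z).round(3), atz('w4',(30+240,283),z).round(3))
plan((.5735,-.054,.15),.01)
```

```text
cab foot [0.78  0.065 0.   ]
cab foot [ 0.781 -0.033  0.   ]
cab foot [ 0.825 -0.259  0.   ]
0.1 [302. 167.]
0.15 [303. 151.]
0.2 [304. 134.]
0.25 [305. 116.]
drawer edge w3 @z 0.05 [ 0.739 -0.054  0.05 ] [ 0.69  -0.187  0.05 ] [ 0.695 -0.179  0.05 ]
drawer edge w3 @z 0.1 [ 0.7   -0.065  0.1  ] [ 0.655 -0.185  0.1  ] [ 0.668 -0.178  0.1  ]
drawer edge w3 @z 0.15 [ 0.66  -0.075  0.15 ] [ 0.621 -0.182  0.15 ] [ 0.64  -0.176  0.15 ]
drawer edge w3 @z 0.2 [ 0.621 -0.085  0.2  ] [ 0.586 -0.179  0.2  ] [ 0.613 -0.175  0.2  ]
pos [0.4501 0.3316 0.1494] tool y yaw 0.0806 z [-0.0028 -0.0013 -1.    ] F [ 0.23  0.57 -6.11] t 11.6 w 0.05584593238396111
shift [-394.2   92.    -0.5] turn z 0.0706
```

Request:
apply_moves:
  rows:
    - [-20, 4, -5, 0, 0, 0.01, 45]
    - [-55, 12, -10, 0, 0, 0.02, 45]
    - [-93, 21, -10, 0, 0, 0.03, 45]
    - [-131, 30, -10, 0, 0, 0.04, 45]
    - [-169, 39, -10, 0, 0, 0.05, 45]
    - [-207, 48, -10, 0, 0, 0.06, 45]
    - [-245, 57, -10, 0, 0, 0.07, 45]
    - [-283, 66, -10, 0, 0, 0.07, 45]

```text
time_s: 12.27
position: [0.5387, 0.0532, 0.1587]
tool_rot: [0.704, 0.71, -0.002, -0.001]
force: [-0.0, 0.3, -5.1]
width: 0.0559
finger_force: 30.0
```

Run:
```python
from h import *
plan((.5735,-.056,.15),.01)
```

```text
pos [0.5387 0.0532 0.1587] tool y yaw 0.0096 z [-4.3e-03 -5.0e-04 -1.0e+00] F [-0.    0.3  -5.09] t 12.2667 w 0.05593282905015102
shift [-109.5   33.8    8.6] turn z -0.0004
```

Request:
apply_moves:
  rows:
    - [-36, 11, 0, 0, 0, 0, 45]
    - [-70, 22, 4, 0, 0, 0, 45]
    - [-95, 30, 8, 0, 0, 0, 45]
    - [-107, 34, 8, 0, 0, 0, 45]
    - [-107, 34, 8, 0, 0, 0, 45]
    - [-107, 34, 8, 0, 0, 0, 45]
    - [-107, 34, 8, 0, 0, 0, 45]

```text
time_s: 12.85
position: [0.574, -0.0494, 0.1515]
tool_rot: [0.703, 0.711, -0.0, -0.002]
force: [0.2, 2.0, -5.3]
width: 0.0558
finger_force: 30.0
```

Run:
```python
from h import *
plan((.5735,-.056,.062),.01)
```

```text
pos [ 0.574  -0.0494  0.1515] tool y yaw 0.0117 z [-0.0031  0.002  -1.    ] F [ 0.18  2.01 -5.34] t 12.85 w 0.05582824046922308
shift [-6.7 -0.3 89.5] turn z 0.0017
```

Request:
apply_moves:
  rows:
    - [-3, 0, 15, 0, 0, 0, 45]
    - [-5, 0, 30, 0, 0, 0, 45]
    - [-5, 0, 45, 0, 0, 0, 45]
    - [-5, 0, 45, 0, 0, 0, 45]
    - [-5, 0, 45, 0, 0, 0, 45]

```text
time_s: 13.27
position: [0.5742, -0.0545, 0.1071]
tool_rot: [0.703, 0.711, -0.0, -0.001]
force: [-0.4, 0.5, -4.5]
width: 0.0555
finger_force: 30.0
```

Run:
```python
from h import *
plan((.5735,-.0575,.060),.01)
```

```text
pos [ 0.5742 -0.0545  0.1071] tool y yaw 0.0125 z [-0.0026  0.0013 -1.    ] F [-0.41  0.46 -4.49] t 13.2667 w 0.05545100414229404
shift [-3.1 -0.7 47.1] turn z 0.0025
```

Request:
apply_moves:
  rows:
    - [-2, -0.5, 15, 0, 0, 0, 45]
    - [-3, -0.5, 30, 0, 0, 0, 45]
    - [-3, -0.5, 42, 0, 0, 0, 45]
    - [-3, -0.5, 47, 0, 0, 0, 45]
    - [-3, -0.5, 47, 0, 0, 0, 45]
    - [-3, -0.5, 47, 0, 0, 0, 45]

```text
time_s: 13.77
position: [0.5751, -0.0594, 0.0612]
tool_rot: [0.703, 0.711, 0.0, 0.0]
force: [0.3, 0.5, -5.0]
width: 0.0558
finger_force: 30.0
```

Run:
```python
from h import *
plan((.5735,-.0575,.052),.01)
```

```text
pos [ 0.5751 -0.0594  0.0612] tool y yaw 0.0104 z [ 4.e-04  1.e-04 -1.e+00] F [ 0.3   0.55 -4.97] t 13.7667 w 0.055778272236755
shift [ 1.9 -1.6  9.2] turn z 0.0004
```

Request:
apply_moves:
  rows:
    - [1.5, 0, 0, 0, 0, 0, 45]
    - [3, 0, 0, 0, 0, 0, 45]
    - [3, 0, 0, 0, 0, 0, 45]
    - [3, 0, 0, 0, 0, 0, 45]

```text
time_s: 14.1
position: [0.575, -0.0564, 0.0613]
tool_rot: [0.703, 0.711, 0.0, 0.0]
force: [-0.5, -0.4, -5.0]
width: 0.0557
finger_force: 30.0
```

Request:
apply_moves:
  rows:
    - [1, 0, 0, 0, 0, 0, 45]
    - [2, 0, 0, 0, 0, 0, 45]
    - [2, 0, 0, 0, 0, 0, 45]
    - [2, 0, 0, 0, 0, 0, 45]

```text
time_s: 14.43
position: [0.5747, -0.0546, 0.0608]
tool_rot: [0.704, 0.711, 0.0, -0.0]
force: [0.0, 0.7, -6.2]
width: 0.0561
finger_force: 30.0
```

Request:
apply_moves:
  rows:
    - [1, 0, 0, 0, 0, 0, 45]
    - [1.5, 0, 0, 0, 0, 0, 45]
    - [1.5, 0, 0, 0, 0, 0, 45]
    - [1.5, 0, 0, 0, 0, 0, 45]

```text
time_s: 14.77
position: [0.5746, -0.0531, 0.0608]
tool_rot: [0.704, 0.711, -0.0, -0.0]
force: [-0.2, 0.3, -5.8]
width: 0.0559
finger_force: 30.0
```

Request:
apply_moves:
  rows:
    - [1, 0, 0, 0, 0, 0, 45]
    - [1.5, 0, 0, 0, 0, 0, 45]
    - [1.5, 0, 0, 0, 0, 0, 45]
    - [1.5, 0, 0, 0, 0, 0, 45]

```text
time_s: 15.1
position: [0.5746, -0.0523, 0.0609]
tool_rot: [0.704, 0.711, -0.0, 0.0]
force: [0.1, -1.8, -5.6]
width: 0.0558
finger_force: 30.0
```

Request:
apply_moves:
  rows:
    - [1, 0, 0, 0, 0, 0, 45]
    - [1.5, 0, 0, 0, 0, 0, 45]
    - [1.5, 0, 0, 0, 0, 0, 45]
    - [1.5, 0, 0, 0, 0, 0, 45]

```text
time_s: 15.43
position: [0.5746, -0.0523, 0.0609]
tool_rot: [0.704, 0.71, -0.001, 0.001]
force: [0.2, -5.2, -6.6]
width: 0.0557
finger_force: 30.0
```

Contact with the anvil at TCP y −0.0523, so the nest centre is at TCP y ≈ −0.0538. Back off and lower.

Request:
apply_moves:
  rows:
    - [-2, -0.3, 0, 0, 0, 0, 45]
    - [-3.7, -0.6, 0, 0, 0, 0, 45]
    - [-3.7, -0.6, 4, 0, 0, 0, 45]
    - [-3.7, -0.6, 8, 0, 0, 0, 45]
    - [-3.7, -0.6, 11, 0, 0, 0, 45]
    - [-3.7, -0.6, 14, 0, 0, 0, 45]
    - [-3.7, -0.6, 15, 0, 0, 0, 45]
    - [-3.7, -0.6, 15, 0, 0, 0, 45]

```text
time_s: 16.1
position: [0.5737, -0.0537, 0.0454]
tool_rot: [0.704, 0.711, -0.0, -0.0]
force: [0.5, 0.1, -5.7]
width: 0.0557
finger_force: 30.0
```

Request:
apply_moves:
  rows:
    - [0, 0, 1.5, 0, 0, 0, 45]
    - [0, 0, 3, 0, 0, 0, 45]
    - [0, 0, 3.5, 0, 0, 0, 45]
    - [0, 0, 3.5, 0, 0, 0, 45]

```text
time_s: 16.43
position: [0.574, -0.0539, 0.0422]
tool_rot: [0.704, 0.711, -0.0, -0.0]
force: [0.2, 0.1, -5.2]
width: 0.056
finger_force: 30.0
```

Request:
apply_moves:
  rows:
    - [0, 0, 1, 0, 0, 0, 45]
    - [0, 0, 2, 0, 0, 0, 45]
    - [0, 0, 2, 0, 0, 0, 45]
    - [0, 0, 2, 0, 0, 0, 45]

```text
time_s: 16.77
position: [0.5742, -0.054, 0.0413]
tool_rot: [0.704, 0.711, 0.0, 0.0]
force: [-2.9, 1.2, 5.7]
width: 0.0561
finger_force: 30.0
```

Contact at TCP z 0.0413, exactly the seated height (0.024 + 0.0173). Release and rise.

Request:
apply_moves:
  rows:
    - [0, 0, -1, 0, 0, 0, 52]
    - [0, 0, -1, 0, 0, 0, 66]
    - [0, 0, -1, 0, 0, 0, 70]
    - [0, 0, -1, 0, 0, 0, 70]
    - [0, 0, -20, 0, 0, 0, 70]
    - [0, 0, -55, 0, 0, 0, 75]
    - [0, 0, -95, 0, 0, 0, 75]
    - [0, 0, -135, 0, 0, 0, 75]

```text
time_s: 17.43
position: [0.5736, -0.0542, 0.1765]
tool_rot: [0.704, 0.71, -0.001, -0.0]
force: [0.6, 0.3, -0.2]
width: 0.0746
finger_force: 0.0
```

Run:
```python
from h import *
plan((.5118,-.2205,.20),np.pi/2)
im=grab('wrist','w8'); K,M,t=cal('w8')
# numeric check: nipple colour (brass)
h=cv2.cvtColor(im[:,:,::-1].copy(),cv2.COLOR_BGR2HSV); m=((h[:,:,0]>13)&(h[:,:,0]<30)&(h[:,:,1]>120)).astype(np.uint8); m[:, :180]=0;m[:,380:]=0
n,l,s,c=cv2.connectedComponentsWithStats(m)
for i in range(1,n):
  if s[i,4]>8: print(s[i,4],c[i].round(1),atz('w8',c[i],.086).round(4))
print(proj('w8',(.574,-.0565,.086)))
```

```text
pos [ 0.5736 -0.0542  0.1765] tool y yaw 0.0094 z [-1.2e-03 -6.0e-04 -1.0e+00] F [ 0.62  0.29 -0.18] t 17.4333 w 0.07460370350710893
shift [-165.7  -63.4  -23.3] turn z -1.5614
31 [281.3 214.3] [ 0.575  -0.0538  0.086 ]
[280.08115497 217.26070957]
```

Request:
apply_moves:
  rows:
    - [-5, -2, -20, 0, 0, -0.12, 60]
    - [-25, -10, -24, 0, 0, -0.24, 50]
    - [-50, -20, -24, 0, 0, -0.36, 50]
    - [-75, -30, -24, 0, 0, -0.48, 50]
    - [-100, -40, -24, 0, 0, -0.6, 50]
    - [-125, -50, -24, 0, 0, -0.72, 50]
    - [-150, -58, -24, 0, 0, -0.84, 50]
    - [-165, -63, -24, 0, 0, -0.96, 50]

```text
time_s: 18.15
position: [0.5115, -0.2231, 0.1996]
tool_rot: [0.295, 0.956, -0.001, 0.001]
force: [-0.2, -0.5, 0.1]
width: 0.0502
finger_force: 0.0
```

Run:
```python
from h import *
plan((.512,-.2202,.20),1.567)
```

```text
pos [ 0.5115 -0.2231  0.1996] tool y yaw 0.9726 z [ 5.e-04 -2.e-03 -1.e+00] F [-0.21 -0.51  0.13] t 18.15 w 0.05018725162497426
shift [ 1.3  2.7 -0.4] turn z -0.5944
```

Request:
apply_moves:
  rows:
    - [0, 0, 0, 0, 0, -0.12, 50]
    - [0, 0, 0, 0, 0, -0.24, 50]
    - [0, 0, 0, 0, 0, -0.36, 50]
    - [0, 0, 0, 0, 0, -0.48, 50]
    - [0, 0, 0, 0, 0, -0.594, 50]
    - [0, 0, 0, 0, 0, -0.594, 50]
    - [0, 0, 0, 0, 0, -0.594, 50]

```text
time_s: 18.73
position: [0.5127, -0.2198, 0.1993]
tool_rot: [0.005, 1.0, 0.0, 0.0]
force: [-0.2, -0.9, -0.3]
width: 0.0499
finger_force: 0.0
```

Run:
```python
from h import *
plan((.512,-.2202,.115),1.567)
im=grab('wrist','w9');im2=grab('scene','s9')
# where is grip top: dark blob near predicted
print(proj('w9',(.512,-.220,.152)))
```

```text
pos [ 0.5127 -0.2198  0.1993] tool y yaw 1.5602 z [ 5.e-04  2.e-04 -1.e+00] F [-0.15 -0.94 -0.27] t 18.7333 w 0.04991908822223912
shift [ 0.8 -0.4 84.3] turn z -0.0068
[279.229249  229.6252267]
```

Request:
apply_moves:
  rows:
    - [0.8, -0.4, 30, 0, 0, -0.007, 50]
    - [0.8, -0.4, 60, 0, 0, -0.007, 50]
    - [0.8, -0.4, 78, 0, 0, -0.007, 50]
    - [0.8, -0.4, 84, 0, 0, -0.007, 50]
    - [0.8, -0.4, 84, 0, 0, -0.007, 30]
    - [0.8, -0.4, 84, 0, 0, -0.007, 15]
    - [0.8, -0.4, 84, 0, 0, -0.007, 15]
    - [0.8, -0.4, 84, 0, 0, -0.007, 15]

```text
time_s: 19.5
position: [0.5129, -0.2203, 0.1166]
tool_rot: [0.0, 1.0, -0.0, 0.001]
force: [1.6, 0.1, 0.2]
width: 0.0269
finger_force: 0.0
```

Request:
apply_moves:
  rows:
    - [0, 0, 0, 0, 0, 0, 15]
    - [0, 0, 0, 0, 0, 0, 15]
    - [0, 0, 0, 0, 0, 0, 15]

```text
time_s: 19.75
position: [0.5128, -0.2201, 0.1165]
tool_rot: [-0.0, 1.0, -0.0, 0.001]
force: [-0.7, 1.7, 7.1]
width: 0.0224
finger_force: 30.0
```

Run:
```python
from h import *
feel();plan((.512,-.2202,.115),1.567)
```

```text
t 19.75 phi 2.9377 r 0.0651 Ft -1.49 Fr 1.03 z 0.1165 pos [ 0.5128 -0.2201  0.1165] w 0.0224
pos [ 0.5128 -0.2201  0.1165] tool y yaw 1.571 z [ 2.1e-03 -5.0e-04 -1.0e+00] F [-0.7   1.67  7.12] t 19.75 w 0.022433394420747786
shift [ 0.8 -0.1  1.5] turn z 0.004
```

Run:
```python
from h import *
c=np.array([.5774,-.2335]);q=lambda d:np.round(1000*(c+.066*np.array([np.cos(2.937+d),np.sin(2.937+d)])),1)
ref=np.array([512.4,-220.1]);d=0
for k in range(13):
    L=[]
    for i in range(8):
        d+=.06; v=q(d)-ref; L.append([round(float(-v[0]),1),round(float(v[1]),1),0,0,0,0,15])
    ref=q(d); print(k,round(d,2),ref.tolist(),L)
```

```text
0 0.48 [513.9, -251.4] [[0.3, -3.9, 0, 0, 0, 0, 15], [0.8, -7.8, 0, 0, 0, 0, 15], [1.0, -11.8, 0, 0, 0, 0, 15], [1.0, -15.7, 0, 0, 0, 0, 15], [0.7, -19.7, 0, 0, 0, 0, 15], [0.2, -23.6, 0, 0, 0, 0, 15], [-0.5, -27.5, 0, 0, 0, 0, 15], [-1.5, -31.3, 0, 0, 0, 0, 15]]
1 0.96 [529.4, -278.7] [[-1.2, -3.8, 0, 0, 0, 0, 15], [-2.6, -7.5, 0, 0, 0, 0, 15], [-4.2, -11.1, 0, 0, 0, 0, 15], [-6.1, -14.6, 0, 0, 0, 0, 15], [-8.1, -18.0, 0, 0, 0, 0, 15], [-10.4, -21.3, 0, 0, 0, 0, 15], [-12.8, -24.4, 0, 0, 0, 0, 15], [-15.5, -27.3, 0, 0, 0, 0, 15]]
2 1.44 [555.7, -295.8] [[-2.8, -2.8, 0, 0, 0, 0, 15], [-5.7, -5.5, 0, 0, 0, 0, 15], [-8.8, -7.9, 0, 0, 0, 0, 15], [-12.1, -10.2, 0, 0, 0, 0, 15], [-15.5, -12.2, 0, 0, 0, 0, 15], [-19.0, -14.1, 0, 0, 0, 0, 15], [-22.6, -15.7, 0, 0, 0, 0, 15], [-26.3, -17.1, 0, 0, 0, 0, 15]]
3 1.92 [586.9, -298.8] [[-3.8, -1.2, 0, 0, 0, 0, 15], [-7.6, -2.2, 0, 0, 0, 0, 15], [-11.5, -2.9, 0, 0, 0, 0, 15], [-15.4, -3.4, 0, 0, 0, 0, 15], [-19.4, -3.7, 0, 0, 0, 0, 15], [-23.3, -3.7, 0, 0, 0, 0, 15], [-27.3, -3.5, 0, 0, 0, 0, 15], [-31.2, -3.0, 0, 0, 0, 0, 15]]
4 2.4 [616.0, -287.
[... 1627 characters left out ...]
4, 0, 0, 0, 0, 15], [15.8, 0.0, 0, 0, 0, 0, 15], [19.7, -0.6, 0, 0, 0, 0, 15], [23.6, -1.4, 0, 0, 0, 0, 15], [27.4, -2.5, 0, 0, 0, 0, 15], [31.1, -3.8, 0, 0, 0, 0, 15]]
11 5.76 [528.1, -189.6] [[3.7, -1.5, 0, 0, 0, 0, 15], [7.3, -3.3, 0, 0, 0, 0, 15], [10.7, -5.2, 0, 0, 0, 0, 15], [14.0, -7.3, 0, 0, 0, 0, 15], [17.2, -9.7, 0, 0, 0, 0, 15], [20.3, -12.2, 0, 0, 0, 0, 15], [23.2, -14.9, 0, 0, 0, 0, 15], [25.9, -17.8, 0, 0, 0, 0, 15]]
12 6.24 [513.4, -217.3] [[2.5, -3.0, 0, 0, 0, 0, 15], [4.9, -6.2, 0, 0, 0, 0, 15], [7.0, -9.5, 0, 0, 0, 0, 15], [9.0, -13.0, 0, 0, 0, 0, 15], [10.8, -16.5, 0, 0, 0, 0, 15], [12.3, -20.2, 0, 0, 0, 0, 15], [13.6, -23.9, 0, 0, 0, 0, 15], [14.7, -27.7, 0, 0, 0, 0, 15]]
```

Request:
apply_moves:
  rows:
    - [0.3, -3.9, 0, 0, 0, 0, 15]
    - [0.8, -7.8, 0, 0, 0, 0, 15]
    - [1.0, -11.8, 0, 0, 0, 0, 15]
    - [1.0, -15.7, 0, 0, 0, 0, 15]
    - [0.7, -19.7, 0, 0, 0, 0, 15]
    - [0.2, -23.6, 0, 0, 0, 0, 15]
    - [-0.5, -27.5, 0, 0, 0, 0, 15]
    - [-1.5, -31.3, 0, 0, 0, 0, 15]

```text
time_s: 20.42
position: [0.5136, -0.2501, 0.1165]
tool_rot: [-0.0, 1.0, 0.001, 0.0]
force: [-2.0, 4.1, 9.4]
width: 0.0227
finger_force: 30.0
```

Run:
```python
from h import *
feel((.5139,-.2514),np.array([.5774,-.2335]))
```

```text
t 20.42 phi 3.3959 r 0.0659 Ft -4.45 Fr 0.95 z 0.1165 pos [ 0.5136 -0.2501  0.1165] w 0.0227
cmd phi 3.416352872867647 0.06597469211750821
```

Request:
apply_moves:
  rows:
    - [-1.2, -3.8, 0, 0, 0, 0, 15]
    - [-2.6, -7.5, 0, 0, 0, 0, 15]
    - [-4.2, -11.1, 0, 0, 0, 0, 15]
    - [-6.1, -14.6, 0, 0, 0, 0, 15]
    - [-8.1, -18.0, 0, 0, 0, 0, 15]
    - [-10.4, -21.3, 0, 0, 0, 0, 15]
    - [-12.8, -24.4, 0, 0, 0, 0, 15]
    - [-15.5, -27.3, 0, 0, 0, 0, 15]

```text
time_s: 21.08
position: [0.5287, -0.2778, 0.1165]
tool_rot: [-0.0, 1.0, 0.001, -0.0]
force: [-2.5, 4.0, 9.7]
width: 0.0221
finger_force: 30.0
```

Run:
```python
from h import *
feel((.5294,-.2787),np.array([.5774,-.2335]))
```

```text
t 21.08 phi 3.8792 r 0.0658 Ft -4.65 Fr -0.85 z 0.1165 pos [ 0.5287 -0.2778  0.1165] w 0.0221
cmd phi 3.8969569323224906 0.06593208627064673
```

Request:
apply_moves:
  rows:
    - [-2.8, -2.8, 0, 0, 0, 0, 15]
    - [-5.7, -5.5, 0, 0, 0, 0, 15]
    - [-8.8, -7.9, 0, 0, 0, 0, 15]
    - [-12.1, -10.2, 0, 0, 0, 0, 15]
    - [-15.5, -12.2, 0, 0, 0, 0, 15]
    - [-19.0, -14.1, 0, 0, 0, 0, 15]
    - [-22.6, -15.7, 0, 0, 0, 0, 15]
    - [-26.3, -17.1, 0, 0, 0, 0, 15]

```text
time_s: 21.75
position: [0.5547, -0.2953, 0.1165]
tool_rot: [0.0, 1.0, 0.0, -0.0]
force: [-2.7, 1.5, 7.8]
width: 0.0225
finger_force: 30.0
```

Request:
apply_moves:
  rows:
    - [-3.8, -1.2, 0, 0, 0, 0, 15]
    - [-7.6, -2.2, 0, 0, 0, 0, 15]
    - [-11.5, -2.9, 0, 0, 0, 0, 15]
    - [-15.4, -3.4, 0, 0, 0, 0, 15]
    - [-19.4, -3.7, 0, 0, 0, 0, 15]
    - [-23.3, -3.7, 0, 0, 0, 0, 15]
    - [-27.3, -3.5, 0, 0, 0, 0, 15]
    - [-31.2, -3.0, 0, 0, 0, 0, 15]

```text
time_s: 22.42
position: [0.585, -0.2989, 0.1165]
tool_rot: [0.0, 1.0, 0.0, -0.001]
force: [-4.5, 0.4, 8.7]
width: 0.0221
finger_force: 30.0
```

Run:
```python
from h import *
feel((.5869,-.2988),np.array([.5774,-.2335]))
```

```text
t 22.42 phi 4.8283 r 0.0659 Ft -4.43 Fr -0.94 z 0.1165 pos [ 0.585  -0.2989  0.1165] w 0.0221
cmd phi 4.85685782528966 0.06598742304409226
```

Request:
apply_moves:
  rows:
    - [-3.9, 0.7, 0, 0, 0, 0, 15]
    - [-7.8, 1.6, 0, 0, 0, 0, 15]
    - [-11.6, 2.7, 0, 0, 0, 0, 15]
    - [-15.3, 4.1, 0, 0, 0, 0, 15]
    - [-18.9, 5.7, 0, 0, 0, 0, 15]
    - [-22.4, 7.5, 0, 0, 0, 0, 15]
    - [-25.8, 9.5, 0, 0, 0, 0, 15]
    - [-29.1, 11.8, 0, 0, 0, 0, 15]

```text
time_s: 23.08
position: [0.612, -0.2897, 0.1166]
tool_rot: [0.001, 1.0, -0.001, -0.003]
force: [-8.0, -1.5, 10.1]
width: 0.0223
finger_force: 30.0
```

Request:
apply_moves:
  rows:
    - [-3.1, 2.4, 0, 0, 0, 0, 15]
    - [-6.1, 5.0, 0, 0, 0, 0, 15]
    - [-9.0, 7.7, 0, 0, 0, 0, 15]
    - [-11.6, 10.7, 0, 0, 0, 0, 15]
    - [-14.1, 13.8, 0, 0, 0, 0, 15]
    - [-16.4, 17.0, 0, 0, 0, 0, 15]
    - [-18.5, 20.4, 0, 0, 0, 0, 15]
    - [-20.4, 23.8, 0, 0, 0, 0, 15]

```text
time_s: 23.75
position: [0.6341, -0.2673, 0.1166]
tool_rot: [0.001, 1.0, -0.003, -0.001]
force: [-5.2, -5.5, 5.6]
width: 0.0224
finger_force: 30.0
```

Request:
apply_moves:
  rows:
    - [-1.6, 3.6, 0, 0, 0, 0, 15]
    - [-3.1, 7.3, 0, 0, 0, 0, 15]
    - [-4.3, 11.1, 0, 0, 0, 0, 15]
    - [-5.3, 14.9, 0, 0, 0, 0, 15]
    - [-6.1, 18.8, 0, 0, 0, 0, 15]
    - [-6.6, 22.7, 0, 0, 0, 0, 15]
    - [-6.9, 26.7, 0, 0, 0, 0, 15]
    - [-7.0, 30.6, 0, 0, 0, 0, 15]

```text
time_s: 24.42
position: [0.6435, -0.2342, 0.1166]
tool_rot: [0.0, 1.0, -0.001, 0.001]
force: [-1.5, -4.0, 6.6]
width: 0.0226
finger_force: 30.0
```

Run:
```python
from h import *
feel((.6434,-.2326),np.array([.5774,-.2335]))
```

```text
t 24.42 phi 6.2733 r 0.0661 Ft -4.02 Fr -1.41 z 0.1166 pos [ 0.6435 -0.2342  0.1166] w 0.0226
cmd phi 0.013635518501502715 0.06600613607839799
```

Pressing was felt (about 8 N at the grip) and is over; carry on round.

Request:
apply_moves:
  rows:
    - [0.2, 4.0, 0, 0, 0, 0, 15]
    - [0.6, 7.9, 0, 0, 0, 0, 15]
    - [1.2, 11.8, 0, 0, 0, 0, 15]
    - [2.1, 15.7, 0, 0, 0, 0, 15]
    - [3.2, 19.5, 0, 0, 0, 0, 15]
    - [4.6, 23.2, 0, 0, 0, 0, 15]
    - [6.1, 26.8, 0, 0, 0, 0, 15]
    - [7.9, 30.4, 0, 0, 0, 0, 15]

```text
time_s: 25.08
position: [0.6362, -0.2032, 0.1166]
tool_rot: [0.0, 1.0, -0.001, 0.002]
force: [0.7, -3.9, 4.5]
width: 0.0222
finger_force: 30.0
```

Request:
apply_moves:
  rows:
    - [2.0, 3.4, 0, 0, 0, 0, 15]
    - [4.1, 6.7, 0, 0, 0, 0, 15]
    - [6.5, 9.9, 0, 0, 0, 0, 15]
    - [9.1, 12.9, 0, 0, 0, 0, 15]
    - [11.8, 15.8, 0, 0, 0, 0, 15]
    - [14.7, 18.5, 0, 0, 0, 0, 15]
    - [17.8, 21.0, 0, 0, 0, 0, 15]
    - [21.0, 23.3, 0, 0, 0, 0, 15]

```text
time_s: 25.75
position: [0.6159, -0.1796, 0.1166]
tool_rot: [-0.0, 1.0, -0.001, 0.002]
force: [1.3, -3.4, 6.5]
width: 0.0223
finger_force: 30.0
```

Request:
apply_moves:
  rows:
    - [3.3, 2.1, 0, 0, 0, 0, 15]
    - [6.8, 4.0, 0, 0, 0, 0, 15]
    - [10.4, 5.7, 0, 0, 0, 0, 15]
    - [14.0, 7.2, 0, 0, 0, 0, 15]
    - [17.8, 8.5, 0, 0, 0, 0, 15]
    - [21.6, 9.6, 0, 0, 0, 0, 15]
    - [25.5, 10.4, 0, 0, 0, 0, 15]
    - [29.4, 10.9, 0, 0, 0, 0, 15]

```text
time_s: 26.42
position: [0.587, -0.1679, 0.1166]
tool_rot: [-0.0, 1.0, -0.001, 0.003]
force: [2.5, -2.7, 5.8]
width: 0.0223
finger_force: 30.0
```

Request:
apply_moves:
  rows:
    - [3.9, 0.4, 0, 0, 0, 0, 15]
    - [7.9, 0.5, 0, 0, 0, 0, 15]
    - [11.9, 0.4, 0, 0, 0, 0, 15]
    - [15.8, 0.0, 0, 0, 0, 0, 15]
    - [19.7, -0.6, 0, 0, 0, 0, 15]
    - [23.6, -1.4, 0, 0, 0, 0, 15]
    - [27.4, -2.5, 0, 0, 0, 0, 15]
    - [31.1, -3.8, 0, 0, 0, 0, 15]

```text
time_s: 27.08
position: [0.5565, -0.1707, 0.1166]
tool_rot: [-0.001, 1.0, 0.0, 0.003]
force: [5.4, 0.0, 5.6]
width: 0.0225
finger_force: 30.0
```

Request:
apply_moves:
  rows:
    - [3.7, -1.5, 0, 0, 0, 0, 15]
    - [7.3, -3.3, 0, 0, 0, 0, 15]
    - [10.7, -5.2, 0, 0, 0, 0, 15]
    - [14.0, -7.3, 0, 0, 0, 0, 15]
    - [17.2, -9.7, 0, 0, 0, 0, 15]
    - [20.3, -12.2, 0, 0, 0, 0, 15]
    - [23.2, -14.9, 0, 0, 0, 0, 15]
    - [25.9, -17.8, 0, 0, 0, 0, 15]

```text
time_s: 27.75
position: [0.5302, -0.1871, 0.1165]
tool_rot: [-0.001, 1.0, 0.001, 0.002]
force: [3.0, 2.2, 8.2]
width: 0.0225
finger_force: 30.0
```

Run:
```python
from h import *
feel((.5281,-.1896),np.array([.5774,-.2335]))
```

```text
t 27.75 phi 2.3646 r 0.0662 Ft -3.71 Fr -0.63 z 0.1165 pos [ 0.5302 -0.1871  0.1165] w 0.0225
cmd phi 2.4140696992220008 0.06601287753158472
```

Request:
apply_moves:
  rows:
    - [2.5, -3.0, 0, 0, 0, 0, 15]
    - [4.9, -6.2, 0, 0, 0, 0, 15]
    - [7.0, -9.5, 0, 0, 0, 0, 15]
    - [9.0, -13.0, 0, 0, 0, 0, 15]
    - [10.8, -16.5, 0, 0, 0, 0, 15]
    - [12.3, -20.2, 0, 0, 0, 0, 15]
    - [13.0, -22.0, 0, 0, 0, 0, 15]
    - [13.6, -23.9, 0, 0, 0, 0, 15]

```text
time_s: 28.42
position: [0.5155, -0.2104, 0.1165]
tool_rot: [-0.001, 1.0, 0.002, 0.001]
force: [0.4, 2.6, 11.9]
width: 0.0219
finger_force: 30.0
```

Request:
apply_moves:
  rows:
    - [0.6, -1.9, 0, 0, 0, 0, 15]
    - [1.1, -3.8, 0, 0, 0, 0, 15]
    - [1.4, -5.2, 0, 0, 0, 0, 15]
    - [1.6, -6.2, 0, 0, 0, 0, 15]
    - [1.6, -6.2, 0, 0, 0, 0, 15]
    - [1.6, -6.2, 0, 0, 0, 0, 15]

```text
time_s: 28.92
position: [0.5129, -0.2196, 0.1165]
tool_rot: [-0.0, 1.0, -0.0, 0.001]
force: [-0.3, -1.8, 11.7]
width: 0.0224
finger_force: 30.0
```

Run:
```python
from h import *
feel((.5129,-.2197),np.array([.5774,-.2335]))
```

```text
t 28.92 phi 2.929 r 0.066 Ft 1.88 Fr -0.05 z 0.1165 pos [ 0.5129 -0.2196  0.1165] w 0.0224
cmd phi 2.9308169823639854 0.06595976046045043
```

Back at the index (phi 2.93, drawn gently forward). Nudge, release, rise clear.

Request:
apply_moves:
  rows:
    - [0.1, -0.6, 0, 0, 0, 0, 15]
    - [0.1, -0.6, 0, 0, 0, 0, 15]
    - [0.1, -0.6, 0, 0, 0, 0, 35]
    - [0.1, -0.6, 0, 0, 0, 0, 50]
    - [0.1, -0.6, 0, 0, 0, 0, 50]
    - [0.1, -0.6, -25, 0, 0, 0, 50]
    - [0.1, -0.6, -60, 0, 0, 0, 50]
    - [0.1, -0.6, -95, 0, 0, 0, 50]

```text
time_s: 29.58
position: [0.5109, -0.2188, 0.2099]
tool_rot: [-0.0, 1.0, 0.001, -0.002]
force: [1.9, 0.0, -0.0]
width: 0.0498
finger_force: 0.0
```

Request:
apply_moves:
  rows:
    - [10, 40, -20, 0, 0, 0, 94]
    - [20, 80, -40, 0, 0, 0, 94]
    - [20, 120, -50, 0, 0, 0, 94]
    - [0, 150, -50, 0, 0, 0, 94]
    - [-20, 163, -50, 0, 0, 0, 94]
    - [-29, 163, -50, 0, 0, 0, 94]
    - [-29, 163, -50, 0, 0, 0, 94]
    - [-29, 163, -50, 0, 0, 0, 94]

```text
time_s: 30.25
position: [0.5402, -0.0581, 0.2595]
tool_rot: [0.0, 1.0, -0.0, -0.001]
force: [0.5, -0.1, 0.3]
width: 0.0935
finger_force: 0.0
```

Run:
```python
from h import *
im=grab('wrist','w10');print(ctrl.get_obs()['position'],ctrl.get_obs()['force'])
h=cv2.cvtColor(im[:,:,::-1].copy(),cv2.COLOR_BGR2HSV); m=((h[:,:,0]>13)&(h[:,:,0]<30)&(h[:,:,1]>120)).astype(np.uint8)
n,l,s,c=cv2.connectedComponentsWithStats(m)
u=proj('w10',(.575,-.054,.086));print(u)
for i in range(1,n):
  if s[i,4]>8 and np.hypot(*(c[i]-u))<25: print(s[i,4],c[i].round(1),atz('w10',c[i],.086).round(4))
# grip/scene comparison at the index: before pressing (s9) and now, wheel region
grab('scene','s10');a=cv2.imread('pics/s9.png')[190:290,330:440].astype(int);b=cv2.imread('pics/s10.png')[190:290,330:440].astype(int)
print('wheel region diff',np.abs(a-b).mean(), (np.abs(a-b).max(2)>60).sum())
# profile across bearing gap, at x=.574, z=.056
for y in np.arange(-.095,-.060,.002):
  q=np.round(proj('w10',(.574,y,.075))).astype(int);print(round(y,3),im[q[1],q[0]].tolist(),end=' ')
```

```text
[ 0.53984449 -0.05865634  0.25958472] [ 0.1623547  -0.24932144 -0.07063406]
[283.56466586 221.37748093]
12 [285.2 221. ] [ 0.5746 -0.0522  0.086 ]
wheel region diff 4.110030303030303 69
-0.095 [72, 80, 93] -0.093 [73, 81, 95] -0.091 [68, 74, 84] -0.089 [62, 67, 75] -0.087 [102, 121, 137] -0.085 [111, 132, 149] -0.083 [144, 160, 174] -0.081 [143, 158, 174] -0.079 [134, 148, 165] -0.077 [138, 152, 168] -0.075 [145, 155, 167] -0.073 [153, 162, 169] -0.071 [155, 168, 186] -0.069 [154, 168, 186] -0.067 [153, 166, 184] -0.065 [153, 167, 185] -0.063 [155, 168, 187] -0.061 [155, 169, 187]
```

Run:
```python
from h import *
a=cv2.imread('pics/s9.png');b=cv2.imread('pics/s10.png')
for nm,p in (('grip',(.513,-.22,.125)),('rim/hub',(.575,-.233,.1)),('nose',(.574,-.09,.056))):
  u=np.round(proj('s10',p)).astype(int);w=9 if nm!='rim/hub' else 16
  T=a[u[1]-w:u[1]+w,u[0]-w:u[0]+w];r=cv2.matchTemplate(b[u[1]-w-8:u[1]+w+8,u[0]-w-8:u[0]+w+8],T,cv2.TM_CCOEFF_NORMED);_,v,_,l=cv2.minMaxLoc(r);print(nm,u,np.array(l)-8,round(v,3))
for nm in('vee/spanner','gear'):
  x,y,w,h=((195,235,145,90) if nm[0]=='v' else (380,305,30,30));c=cv2.imread('pics/scene0.png')
  print(nm,(np.abs(c[y:y+h,x:x+w].astype(int)-b[y:y+h,x:x+w]).max(2)>60).sum())
```

```text
grip [364 234] [0 0] 0.996
rim/hub [378 232] [0 0] 0.998
nose [319 229] [0 0] 0.699
vee/spanner 82
gear 0
```

```bash
python3 -c "
from h import *
print(ctrl.job_done())"
```

```text
the job is handed in; nothing more can be done
None
```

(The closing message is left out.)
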